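# Pack the ware carrier for the kiln

### The arm

A 6-joint arm with a two-finger parallel gripper is mounted at the origin on a cart in front of the work surface, level with it; the furniture and walls round the work are solid. World frame = base frame: x ahead of the robot, y to its left, z up, the work surface at z = 0. Lengths are in m, angles in degrees, forces in N, time in s.
With the tool pointing down it reaches from about 0.275 to 0.825 m from the base axis. Payload 4.9 kg.
Tool frame: the origin (TCP) lies at the very end of the fingers, on their centre line; the grasp point (between the pads) lies 19 mm behind it; z points along the fingers, y is the line along which they close (so a half turn about z gives the same grasp; the last joint's range is limited). The gripper opens to 85 mm and grips with 20 to 120 N. Pads are 22 mm wide; open, the fingers measure 114 mm over their backs; the gripper's body (76 mm by 85 mm) begins 54 mm behind the grasp point. The pads swing forward as they close: fully open they stand 13 mm farther back than shut.
Start: joints at [64.847, 18.69, -11.035, 60.275, 0, 82.311], TCP at [0.165, 0.525, 0.231] pointing down, gripper open.
Joint ranges: [-152.03, 152.03], [-55.5, 102.48], [-74.3, 77.21], [-110.64, 120.58], [-84.22, 78.4], [-180, 180]. Speed limits (degrees/s): [147.25, 147.25, 180, 180, 180, 180].

### API

Orientations are given as a 3x3 rotation matrix whose columns are the frame's x, y, z axes.
In Python, from station import monitor, imaging, robot gives the robot as it stands. The module is installed in compiled form; this text tells all that it offers.
- The arm moves only by the shell command python3 -m inch 'ROWS' [OPENING] [FORCE]. ROWS is JSON, a list of rows, each an object of numbers: "dx", "dy", "dz": the shift along the tool's x, y, z each as a share of 0.025 m, from -1 to 1; "rx", "ry", "rz": the turn, a rotation vector about the tool's x, y, z each as a share of pi/2 rad, from -1 to 1. A call has 1 to 8 rows; each row shifts and turns the commanded pose from where the row before left it, along the tool's axes as they then stand; what a row does not reach is not made up. A row lasts 1/12 s, in which the tool goes at most 41.7 mm and 7.16 degrees, less where a joint would pass 70% of its speed; a pose out of reach is approached as far as the arm can. A call with a number of a shift or a turn outside -1 to 1 is refused whole. A call with a gripper value outside its range is refused whole. OPENING is the opening, from 0 (shut) to 1 (fully open), set as the call begins (- or left out, the last holds). The fingers move at their own pace and stop on an object; FORCE is the grip in N (left out, the last holds). Time passes only in rows, so rows that do not move let the fingers close. It gives the time, the measured TCP pose, the force, the opening and the grip force at its end, in the units of the state.
- monitor.read_state(): the state, without advancing time (a new reading comes with each control period).
- imaging.capture(name): name is "side" or "top"; returns a dict with "color" (384x512x3 uint8, red, green, blue), "vertical_fov" (degrees; the focal length in pixels is half the picture's height over the tangent of half this angle, whatever the lens; pixels are square), "cx", "cy" (the principal point, pixels), "rvec" (rotation vector, rad) and "tvec" (3), from world to camera coordinates, as OpenCV has them. Camera axes: x right, y down, z forward; pixel columns grow to the right and rows downward; lengths in m; the calibration is good to about 2 mm. A picture is of the moment at which its call begins. There is no depth.
- robot.sign_off(): hands the job in; it is judged then, once.
The state is a dict: "time_s": time; "joint_pos": joint angles; "joint_velocities": joint speeds; "effort": joint torques, N m; "eef_pos": TCP position; "tcp_rot": TCP orientation; "ft_force": force on the tool from outside, world axes, zero at the start; "ft_torque": the same for the moment, N m; "finger_gap": finger opening in m; "grasp_force": force on a finger pad.
Only numpy, scipy, OpenCV 4.12 (cv2) and the standard library are available. Lean on these libraries where they do the work, as an engineer would, in place of code of your own. Each camera call takes 0.05 s, during which the arm holds its last target. There are 200 camera calls.

### The job

Pack the plywood ware carrier for the trip to the kiln. Its sprung floor is latched down: press the black thumb paddle of the catch so that the empty floor rises; then, while the floor is up, stand every clay pot upright on it and nest every clay bead in one of the pots (any pot, any number), sliding the beads off the open end of the drying rod. Last, push the loaded floor down until the catch snaps and holds it down by itself, and leave the jar and the plastic cup alone.

Things in the scene. Friction and masses are not known exactly. Their poses are not given: they have to be found in the camera images.
- crate: open-topped plywood ware carrier, fixed, outside 254 mm (own x) by 274 mm (own y), top edge 115 mm above the table, walls 12 mm; origin at the centre of its underside, z up. The catch is outside the middle of its own -y wall.
- lift (a joint): sprung floor of the carrier, m: 0 = fully up (100 mm above the table, 15 mm below the carrier's edge), grows as it goes down, stop at 0.066. The catch snaps over it at 0.058 to 0.060 and then holds it at about 0.057: push past 0.062, then let go. Empty, it rises once the catch is opened; loaded, it floats 5 to 30 mm down. Pushing it home takes up to 15 N.
- lift_floor (a point): centre of the sprung floor's upper face (moves with the floor); axes parallel to the carrier's. The floor is flat, 226 mm (x) by 246 mm (y), with the knob in its middle.
- knob_top (a point): top of the wooden knob that stands in the middle of the sprung floor, 62 mm above the floor, 38 mm in diameter at the widest: push here, straight down, with shut fingers.
- catch (a joint): angle of the catch, rad: about 0 to 0.02 = engaged or at rest, grows as the paddle is pressed down; the floor is let go at about 0.25, stop at 0.34. Sprung: returns by itself.
- catch_paddle (a point): on the upper face of the black thumb paddle (30 mm along the wall, 34 mm outward) outside the middle of the carrier's -y wall, about 35 mm above the table, 60 mm outward of the wall's face, 58 mm outward of the catch's hinge. Pressed straight down 15 to 19 mm here with shut fingers (about 4 to 8 N) it opens the catch.
- pot_1: 59 mm in diameter, 58 mm high, mouth about 44 mm: hand-built clay pot, plain, round, open at the top, wall about 7 mm, 0.13 kg, loose on the table at the start; origin at the centre of its underside, z up along its axis. Two or three of pot_1 to pot_3 are present (the others None).
- pot_2: same shape as pot_1, 59 mm in diameter, 58 mm high, mouth about 44 mm: hand-built clay pot, plain, round, open at the top, wall about 7 mm, 0.13 kg, loose on the table at the start; origin at the centre of its underside, z up along its axis. Two or three of pot_1 to pot_3 are present (the others None).
- pot_3: 63 mm in diameter, 70 mm high, mouth about 46 mm: hand-built clay pot, plain, round, open at the top, wall about 7 mm, 0.13 kg, loose on the table at the start; origin at the centre of its underside, z up along its axis. Two or three of pot_1 to pot_3 are present (the others None).
- rod_stand: wooden drying stand, fixed: base 80 mm by 150 mm and a post 148 mm high at its origin (centre of the underside of the post's foot, z up); a steel rod of 7 mm diameter runs level from the post along own +y, its centre line 130 mm above the table, its outer end open.
- rod_end (a point): centre of the rod's open end, 172 mm from the post's axis.
- bead_1: dried clay ring bead, a doughnut 32 mm across, 10 mm thick, hole 12 mm, 15 g; origin at the centre of the hole, own y axis = axis of the hole. At the start it hangs loose on the rod of rod_stand, its centre about 2 mm below the rod's, 27 mm or more from the next. Two to four of bead_1 to bead_4 are present (the others None), in any places.
- bead_2: dried clay ring bead, a doughnut 32 mm across, 10 mm thick, hole 12 mm, 15 g; origin at the centre of the hole, own y axis = axis of the hole. At the start it hangs loose on the rod of rod_stand, its centre about 2 mm below the rod's, 27 mm or more from the next. Two to four of bead_1 to bead_4 are present (the others None), in any places.
- bead_3: dried clay ring bead, a doughnut 32 mm across, 10 mm thick, hole 12 mm, 15 g; origin at the centre of the hole, own y axis = axis of the hole. At the start it hangs loose on the rod of rod_stand, its centre about 2 mm below the rod's, 27 mm or more from the next. Two to four of bead_1 to bead_4 are present (the others None), in any places.
- bead_4: dried clay ring bead, a doughnut 32 mm across, 10 mm thick, hole 12 mm, 15 g; origin at the centre of the hole, own y axis = axis of the hole. At the start it hangs loose on the rod of rod_stand, its centre about 2 mm below the rod's, 27 mm or more from the next. Two to four of bead_1 to bead_4 are present (the others None), in any places.
- slip_jar: bystander: jar with a green lid, 58 mm wide, 75 mm high; leave alone.
- water_cup: bystander: pale plastic cup, 71 mm wide, 73 mm high, empty; leave alone.
Mind the look-alikes: they are no part of the job. Leave any orange look-alike of the pot_2 alone. What is shaped like the pot_1 but yellow is not meant.

How it is judged (in metres and radians):
On the way, in this order (a step that is already met when the one before it is completed fails the run):
1. the catch is opened and the empty floor has risen (value of joint lift below 0.012 m), for 0.2 s.
2. all pots stand upright on the floor and all beads lie in pots, with the floor not yet pushed down (value of joint lift below 0.045 m and x of pot_1 in the frame of lift_floor between -0.1 and 0.1 m and y of pot_1 in the frame of lift_floor between -0.11 and 0.11 m and z of pot_1 in the frame of lift_floor between -0.006 and 0.012 m and angle between each of pot_1, pot_2, pot_3's own z axis and vertical below 0.3 rad and x of pot_2 in the frame of lift_floor between -0.1 and 0.1 m and y of pot_2 in the frame of lift_floor between -0.11 and 0.11 m and z of pot_2 in the frame of lift_floor between -0.006 and 0.012 m and x of pot_3 in the frame of lift_floor between -0.1 and 0.1 m and y of pot_3 in the frame of lift_floor between -0.11 and 0.11 m and z of pot_3 in the frame of lift_floor between -0.006 and 0.012 m and ((horizontal distance between bead_1 and pot_1 below 0.024 m and z of bead_1 in the frame of pot_1 between 0.003 and 0.056 m) or (horizontal distance between bead_1 and pot_2 below 0.024 m and z of bead_1 in the frame of pot_2 between 0.003 and 0.056 m) or (horizontal distance between bead_1 and pot_3 below 0.024 m and z of bead_1 in the frame of pot_3 between 0.003 and 0.068 m)) and ((horizontal distance between bead_2 and pot_1 below 0.024 m and z of bead_2 in the frame of pot_1 between 0.003 and 0.056 m) or (horizontal distance between bead_2 and pot_2 below 0.024 m and z of bead_2 in the frame of pot_2 between 0.003 and 0.056 m) or (horizontal distance between bead_2 and pot_3 below 0.024 m and z of bead_2 in the frame of pot_3 between 0.003 and 0.068 m)) and ((horizontal distance between bead_3 and pot_1 below 0.024 m and z of bead_3 in the frame of pot_1 between 0.003 and 0.056 m) or (horizontal distance between bead_3 and pot_2 below 0.024 m and z of bead_3 in the frame of pot_2 between 0.003 and 0.056 m) or (horizontal distance between bead_3 and pot_3 below 0.024 m and z of bead_3 in the frame of pot_3 between 0.003 and 0.068 m)) and ((horizontal distance between bead_4 and pot_1 below 0.024 m and z of bead_4 in the frame of pot_1 between 0.003 and 0.056 m) or (horizontal distance between bead_4 and pot_2 below 0.024 m and z of bead_4 in the frame of pot_2 between 0.003 and 0.056 m) or (horizontal distance between bead_4 and pot_3 below 0.024 m and z of bead_4 in the frame of pot_3 between 0.003 and 0.068 m))), for 0.2 s.
3. the floor is down and stays down by the catch alone, nothing pushing it (value of joint lift above 0.052 m and value of joint catch below 0.12 rad and contact force between each of the arm, the fingers and lift below 0.3 N), for 0.4 s.
At the end, for the whole second after the job is handed in: The floor is latched down (lift beyond 0.052 m, catch closed); every pot stands upright (within 0.3 rad) on the floor, its centre within 100 mm in x and 110 mm in y of the floor's centre; every bead is inside a pot, below its rim (value of joint lift above 0.052 m and value of joint catch below 0.12 rad and x of pot_1 in the frame of lift_floor between -0.1 and 0.1 m and y of pot_1 in the frame of lift_floor between -0.11 and 0.11 m and z of pot_1 in the frame of lift_floor between -0.006 and 0.012 m and angle between each of pot_1, pot_2, pot_3's own z axis and vertical below 0.3 rad and x of pot_2 in the frame of lift_floor between -0.1 and 0.1 m and y of pot_2 in the frame of lift_floor between -0.11 and 0.11 m and z of pot_2 in the frame of lift_floor between -0.006 and 0.012 m and x of pot_3 in the frame of lift_floor between -0.1 and 0.1 m and y of pot_3 in the frame of lift_floor between -0.11 and 0.11 m and z of pot_3 in the frame of lift_floor between -0.006 and 0.012 m and ((horizontal distance between bead_1 and pot_1 below 0.024 m and z of bead_1 in the frame of pot_1 between 0.003 and 0.056 m) or (horizontal distance between bead_1 and pot_2 below 0.024 m and z of bead_1 in the frame of pot_2 between 0.003 and 0.056 m) or (horizontal distance between bead_1 and pot_3 below 0.024 m and z of bead_1 in the frame of pot_3 between 0.003 and 0.068 m)) and ((horizontal distance between bead_2 and pot_1 below 0.024 m and z of bead_2 in the frame of pot_1 between 0.003 and 0.056 m) or (horizontal distance between bead_2 and pot_2 below 0.024 m and z of bead_2 in the frame of pot_2 between 0.003 and 0.056 m) or (horizontal distance between bead_2 and pot_3 below 0.024 m and z of bead_2 in the frame of pot_3 between 0.003 and 0.068 m)) and ((horizontal distance between bead_3 and pot_1 below 0.024 m and z of bead_3 in the frame of pot_1 between 0.003 and 0.056 m) or (horizontal distance between bead_3 and pot_2 below 0.024 m and z of bead_3 in the frame of pot_2 between 0.003 and 0.056 m) or (horizontal distance between bead_3 and pot_3 below 0.024 m and z of bead_3 in the frame of pot_3 between 0.003 and 0.068 m)) and ((horizontal distance between bead_4 and pot_1 below 0.024 m and z of bead_4 in the frame of pot_1 between 0.003 and 0.056 m) or (horizontal distance between bead_4 and pot_2 below 0.024 m and z of bead_4 in the frame of pot_2 between 0.003 and 0.056 m) or (horizontal distance between bead_4 and pot_3 below 0.024 m and z of bead_4 in the frame of pot_3 between 0.003 and 0.068 m))); the robot touches nothing.
It fails at once if the slip jar or the plastic cup is moved by more than 3 cm (distance of any of slip_jar, water_cup from where it was at the start of the episode above 0.03 m).
Of pot_1, pot_2, pot_3 only 2 to 3 are there at a start; the rules pass over those that are not, and their reading is None.
Of bead_1, bead_2, bead_3, bead_4 only 2 to 4 are there at a start; the rules pass over those that are not, and their reading is None.
At some moment in a run one of pot_1, pot_2 may be knocked a few centimetres aside while the robot is not near it.
It also fails if it takes over 210 s, if anything falls off the work surface, if the arm or the gripper's body presses on something with over 40 N, if the wrist force passes 120 N, or if a joint passes its speed limit or range.

## Working session

There is one attempt and no reset: what is moved stays moved. The work goes in short steps, Python scripts to look and compute and a shell command to move; the robot and the scene stay as the last step left them, time stands still between calls to the robot, and variables do not carry over. Pictures are saved under pics/ and viewed, at most 14 in all, crops included, and the job is handed in when it is done.

```bash
mkdir -p pics; cat > h.py <<'E'
import numpy as np, cv2
from station import monitor, imaging, robot
def cap(n,save=None):
    c=imaging.capture(n)
    if save: cv2.imwrite(f'pics/{save}.png',c['color'][:,:,::-1])
    return c
def K(c):
    h=c['color'].shape[0]; f=h/2/np.tan(np.radians(c['vertical_fov'])/2)
    return np.array([[f,0,c['cx']],[0,f,c['cy']],[0,0,1.]])
def ray(c,u,v):
    R=cv2.Rodrigues(np.array(c['rvec'],float))[0]; t=np.array(c['tvec'],float).ravel()
    d=R.T@np.linalg.inv(K(c))@np.array([u,v,1.]); return -R.T@t,d
def onz(c,u,v,z):
    o,d=ray(c,u,v); return o+d*(z-o[2])/d[2]
def proj(c,p):
    return cv2.projectPoints(np.array(p,float).reshape(-1,1,3),np.array(c['rvec'],float),np.array(c['tvec'],float),K(c),None)[0][:,0]
def tri(c1,p1,c2,p2):
    o1,d1=ray(c1,*p1);o2,d2=ray(c2,*p2)
    s=np.linalg.lstsq(np.c_[d1,-d2],o2-o1,rcond=None)[0]
    return (o1+d1*s[0]+o2+d2*s[1])/2
E
python3 - <<'E'
from h import *
a=cap('top','t0');b=cap('side','s0')
for c in(a,b):
    print(c['vertical_fov'],c['cx'],c['cy'],ray(c,256,192))
s=monitor.read_state();print(s['time_s'],s['eef_pos'],s['tcp_rot'],s['ft_force'],s['finger_gap'])
E
```

```text
45.27919031154717 250.45699973258954 187.14648259895776 (array([ 0.527683  , -0.05892443,  1.33776933]), array([ 0.05281284, -0.01778732, -0.99857426]))
53.472022583547655 254.62089133246107 185.0650074482818 (array([ 0.12239019, -0.82817687,  0.53047784]), array([ 0.47352765,  0.75647294, -0.45151345]))
0.1 [0.16483308 0.52418316 0.23058641] [[-9.53903722e-01  3.00112029e-01 -6.78108190e-04]
 [ 3.00112710e-01  9.53902717e-01 -1.40273077e-03]
 [ 2.25872867e-04 -1.54157899e-03 -9.99998786e-01]] [ 0.84007305  0.48589022 -0.42644935] 0.08536818185477989
```

View pics/t0.png

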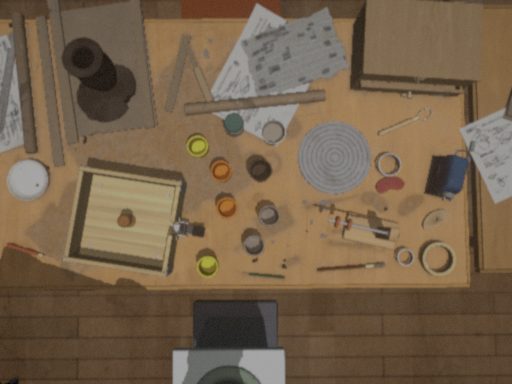

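View pics/s0.png

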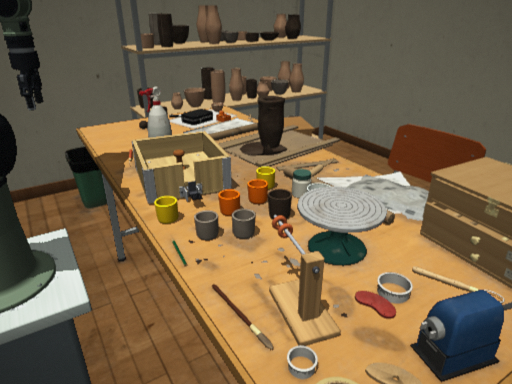

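The top view shows yellow pots at (198,146) and (207,265), orange at (221,170) and (227,206), grey at (268,213) and (253,243), and a dark taller one at (259,169). The jar is at (233,124), the cup at (273,132), the carrier at (125,220) with its paddle at (195,230), and the rod stand at about (360,228). The greys fit pot_1 and pot_2, and the dark one fits pot_3. I'll check this in a close crop.

```bash
python3 - <<'E'
import cv2
t=cv2.imread('pics/t0.png');s=cv2.imread('pics/s0.png')
a=cv2.resize(t[110:285,175:415],(800,583),interpolation=3)
b=cv2.resize(s[160:350,130:350],(690,596),interpolation=3)
cv2.imwrite('pics/t0c.png',a);cv2.imwrite('pics/s0c.png',b)
E
```

```text
(no output)
```

View pics/t0c.png

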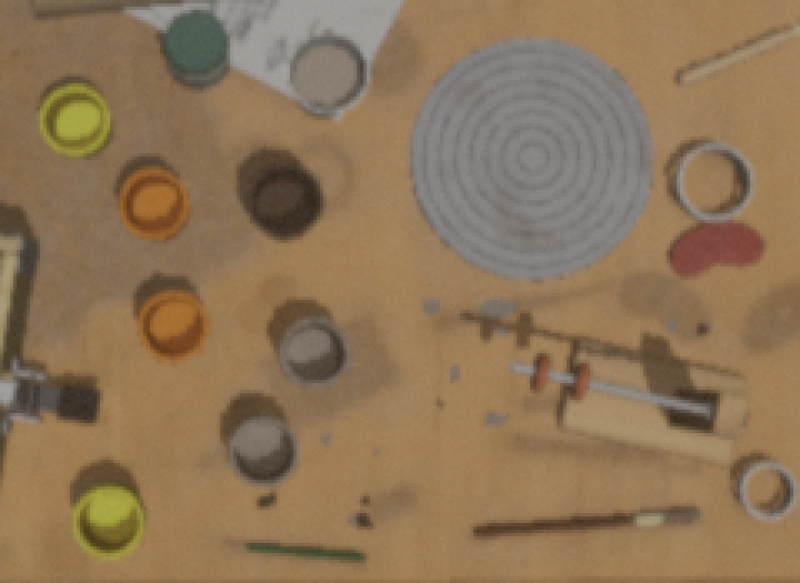

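View pics/s0c.png

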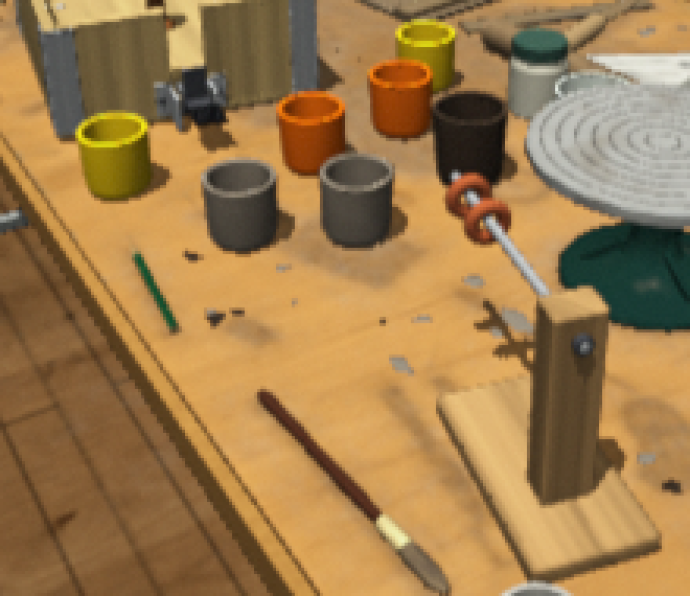

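The crops settle it: two grey pots with rims at crop (313,350) and (262,450), and the larger dark pot at (286,198). There are two beads at crop (541,372) and (580,380), the rod tip is at (514,368) and the paddle at (78,403). The orange and yellow pots are decoys.

```bash
python3 - <<'E'
from h import *
a=cap('top');b=cap('side')
C=lambda x,y:(175+x/3.3333,110+y/3.3314)
S=lambda x,y:(130+x*220/690,160+y*190/596)
r=lambda p:np.round(p,4)
for n,p,z in [('greyA',(313,350),.058),('greyB',(262,450),.058),('dark',(286,198),.07),('beadOut',(541,372),.128),('beadIn',(580,380),.128),('rodend',(514,368),.13),('rodpost',(707,410),.13),('paddle',(78,403),.035)]:
    print(n,r(onz(a,*C(*p),z)))
print('side'); 
for n,p,z in [('greyA',(358,175),.058),('greyB',(240,178),.058),('dark',(470,108),.07)]: print(n,r(onz(b,*S(*p),z)))
print('tri rodend',r(tri(a,C(514,368),b,S(454,175))),'bead out',r(tri(a,C(541,372),b,S(468,194))),'in',r(tri(a,C(580,380),b,S(488,220))))
# crate rim: fit via mask
print('knob',r(onz(a,124,218,.105)))
cv2.imwrite('pics/cr.png',cv2.resize(a['color'][150:285,55:215,::-1],(711,600),interpolation=3))
E
```

```text
greyA [ 0.531 -0.117  0.058]
greyB [ 0.4485 -0.0738  0.058 ]
dark [ 0.6571 -0.0953  0.07  ]
beadOut [ 0.5121 -0.2931  0.128 ]
beadIn [ 0.5056 -0.3237  0.128 ]
rodend [ 0.5154 -0.2715  0.13  ]
rodpost [ 0.4813 -0.4225  0.13  ]
paddle [0.4879 0.0811 0.035 ]
side
greyA [ 0.525 -0.13   0.058]
greyB [ 0.4454 -0.0848  0.058 ]
dark [ 0.6509 -0.1026  0.07  ]
tri rodend [ 0.5158 -0.2716  0.131 ] bead out [ 0.5122 -0.293   0.1286] in [ 0.5057 -0.3238  0.1277]
knob [0.5261 0.2719 0.105 ]
```

View pics/cr.png

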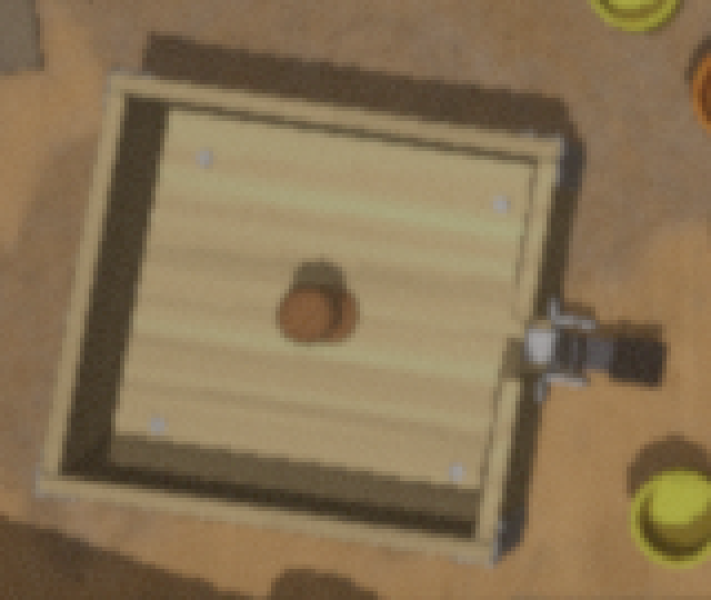

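The crop gives the carrier's rim corners at (115,72), (568,140), (495,562) and (40,490). The knob is at (303,313) and the paddle at (638,355).

```bash
cat >> h.py <<'E'
def mv(target,yaw=None):
    """tool-axis shift in units of 25 mm to a world target; yaw: wanted world angle (deg) of tool y from world +y"""
    s=monitor.read_state();R=np.array(s['tcp_rot']);p=np.array(s['eef_pos'])
    y=np.degrees(np.arctan2(-R[0,1],R[1,1]))
    print('t',round(s['time_s'],1),'tcp',p.round(4),'yaw',y.round(2),'tilt',R[:,2].round(3),'F',np.round(s['ft_force'],1),'gap',round(s['finger_gap'],4),'grip',np.round(s['grasp_force'],1))
    if yaw is not None:
        dz=-(yaw-y); print('rz total /rows of 0.0796:',round(dz/90,3))
        a=np.radians(yaw);R=np.array([[-np.cos(a),-np.sin(a),0],[-np.sin(a),np.cos(a),0],[0,0,-1]])
    print('d(after turn)',(R.T@(np.array(target)-p)/.025).round(2))
E
python3 - <<'E'
from h import *
a=cap('top')
q=[onz(a,55+x/4.444,150+y/4.444,.115) for x,y in[(115,72),(568,140),(495,562),(40,490)]]
q=np.array(q);c=q.mean(0);ey=(q[0]+q[3]-q[1]-q[2])[:2];ex=(q[0]+q[1]-q[2]-q[3])[:2]
print(c,np.linalg.norm(ey)/2,np.linalg.norm(ex)/2,np.degrees(np.arctan2(-ey[0],ey[1])),np.degrees(np.arctan2(ex[1],ex[0])))
th=np.arctan2(-ey[0],ey[1])
p=onz(a,55+638/4.444,150+355/4.444,.035);print('paddle',p,'knob',onz(a,55+303/4.444,150+313/4.444,.105))
R=np.array([[np.cos(th),-np.sin(th)],[np.sin(th),np.cos(th)]])
print('pred paddle',c[:2]+R@[0,-.197])
mv([p[0],p[1],.25],np.degrees(th))
E
```

```text
[0.51877464 0.2703576  0.115     ] 0.27375507946156474 0.2524738661287365 -9.187407370090678 -9.487471523013287
paddle [0.49095512 0.08062591 0.035     ] knob [0.51966744 0.27403765 0.105     ]
pred paddle [0.48732078 0.07588484]
t 0.2 tcp [0.1649 0.5244 0.2309] yaw -17.46 tilt [-0.    -0.001 -1.   ] F [-0.4  1.1  0. ] gap 0.085 grip 0.0
rz total /rows of 0.0796: -0.092
d(after turn) [-15.71 -15.44  -0.76]
```

```bash

python3 -m inch '[{"rz":-0.046},{"rz":-0.046},{"dz":-0.8},{"dx":-0.7,"dy":-0.7},{"dx":-0.7,"dy":-0.7},{"dx":-0.7,"dy":-0.7},{"dx":-0.7,"dy":-0.7},{"dx":-0.7,"dy":-0.7}]' 0 40
python3 -m inch '[{"dx":-0.7,"dy":-0.7},{"dx":-0.7,"dy":-0.7},{"dx":-0.7,"dy":-0.7},{"dx":-0.7,"dy":-0.7},{"dx":-0.7,"dy":-0.7},{"dx":-0.7,"dy":-0.7},{"dx":-0.7,"dy":-0.7},{"dx":-0.7,"dy":-0.7}]'
python3 -m inch '[{"dx":-0.7,"dy":-0.7},{"dx":-0.7,"dy":-0.7},{"dx":-0.7,"dy":-0.7},{"dx":-0.7,"dy":-0.7},{"dx":-0.7,"dy":-0.7},{},{},{}]'
python3 -c "
from h import *
mv([.489,.078,.06],-9.3)"
```

```text
t 0.2 tcp [0.1649 0.5244 0.2309] yaw -17.46 tilt [-0.    -0.001 -1.   ] F [-0.4  1.1  0. ] gap 0.085 grip 0.0
rz total /rows of 0.0796: -0.091
d(after turn) [-15.68 -15.53   6.84]validation failed for argument at $[0]...
validation failed for argument at $[0]...
validation failed for argument at $[0]...
```

```bash

python3 -m inch '[{"dx":0,"dy":0,"dz":0,"rx":0,"ry":0,"rz":-0.046},{"dx":0,"dy":0,"dz":-0.8,"rx":0,"ry":0,"rz":-0.046}]' 0 40
```

```text
time_s: 0.42
eef_pos: [0.1641, 0.5225, 0.2479]
tcp_rot: [[-0.988, 0.156, -0.003], [0.156, 0.988, -0.006], [0.002, -0.007, -1.0]]
ft_force: [-0.5, -0.6, -0.9]
finger_gap: 0.0639
grasp_force: 0.0
```

All six keys are needed in each row.

```bash

python3 -m inch '[{"dx":-0.7,"dy":-0.7,"dz":0,"rx":0,"ry":0,"rz":0},{"dx":-0.7,"dy":-0.7,"dz":0,"rx":0,"ry":0,"rz":0},{"dx":-0.7,"dy":-0.7,"dz":0,"rx":0,"ry":0,"rz":0},{"dx":-0.7,"dy":-0.7,"dz":0,"rx":0,"ry":0,"rz":0},{"dx":-0.7,"dy":-0.7,"dz":0,"rx":0,"ry":0,"rz":0},{"dx":-0.7,"dy":-0.7,"dz":0,"rx":0,"ry":0,"rz":0},{"dx":-0.7,"dy":-0.7,"dz":0,"rx":0,"ry":0,"rz":0},{"dx":-0.7,"dy":-0.7,"dz":0,"rx":0,"ry":0,"rz":0}]' | head -2
python3 -m inch '[{"dx":-0.7,"dy":-0.7,"dz":0,"rx":0,"ry":0,"rz":0},{"dx":-0.7,"dy":-0.7,"dz":0,"rx":0,"ry":0,"rz":0},{"dx":-0.7,"dy":-0.7,"dz":0,"rx":0,"ry":0,"rz":0},{"dx":-0.7,"dy":-0.7,"dz":0,"rx":0,"ry":0,"rz":0},{"dx":-0.7,"dy":-0.7,"dz":0,"rx":0,"ry":0,"rz":0},{"dx":-0.7,"dy":-0.7,"dz":0,"rx":0,"ry":0,"rz":0},{"dx":-0.7,"dy":-0.7,"dz":0,"rx":0,"ry":0,"rz":0},{"dx":-0.7,"dy":-0.7,"dz":0,"rx":0,"ry":0,"rz":0}]' | head -2
python3 -m inch '[{"dx":-0.7,"dy":-0.7,"dz":0,"rx":0,"ry":0,"rz":0},{"dx":-0.7,"dy":-0.7,"dz":0,"rx":0,"ry":0,"rz":0},{"dx":-0.7,"dy":-0.7,"dz":0,"rx":0,"ry":0,"rz":0},{"dx":-0.7,"dy":-0.7,"dz":0,"rx":0,"ry":0,"rz":0},{"dx":0,"dy":0,"dz":0,"rx":0,"ry":0,"rz":0},{"dx":0,"dy":0,"dz":0,"rx":0,"ry":0,"rz":0}]' | head -2
python3 -c "
from h import *
mv([.489,.078,.06],-9.3)"
```

```text
time_s: 1.08
eef_pos: [0.2814, 0.3631, 0.2513]
time_s: 1.75
eef_pos: [0.3973, 0.2025, 0.2513]
time_s: 2.25
eef_pos: [0.455, 0.1225, 0.2511]
t 2.2 tcp [0.455  0.1225 0.2511] yaw -9.32 tilt [-0.  0. -1.] F [ 0.1 -0.7  0.2] gap -0.0001 grip 0.0
rz total /rows of 0.0796: -0.0
d(after turn) [-1.63 -1.54  7.64]
```

```bash

python3 -m inch '[{"dx":-0.82,"dy":-0.77,"dz":0,"rx":0,"ry":0,"rz":0},{"dx":-0.81,"dy":-0.77,"dz":0,"rx":0,"ry":0,"rz":0},{"dx":0,"dy":0,"dz":1,"rx":0,"ry":0,"rz":0},{"dx":0,"dy":0,"dz":1,"rx":0,"ry":0,"rz":0},{"dx":0,"dy":0,"dz":1,"rx":0,"ry":0,"rz":0},{"dx":0,"dy":0,"dz":1,"rx":0,"ry":0,"rz":0},{"dx":0,"dy":0,"dz":1,"rx":0,"ry":0,"rz":0},{"dx":0,"dy":0,"dz":1,"rx":0,"ry":0,"rz":0}]' | head -4
python3 -m inch '[{"dx":0,"dy":0,"dz":1,"rx":0,"ry":0,"rz":0},{"dx":0,"dy":0,"dz":0.8,"rx":0,"ry":0,"rz":0},{"dx":0,"dy":0,"dz":0,"rx":0,"ry":0,"rz":0},{"dx":0,"dy":0,"dz":0,"rx":0,"ry":0,"rz":0}]' | sed -n '1,2p;6p'
python3 -m inch '[{"dx":0,"dy":0,"dz":0.2,"rx":0,"ry":0,"rz":0},{"dx":0,"dy":0,"dz":0.2,"rx":0,"ry":0,"rz":0},{"dx":0,"dy":0,"dz":0.2,"rx":0,"ry":0,"rz":0},{"dx":0,"dy":0,"dz":0,"rx":0,"ry":0,"rz":0}]'
python3 -c "
from h import *
cap('top','p1')"
```

```text
time_s: 2.92
eef_pos: [0.488, 0.0799, 0.1003]
tcp_rot: [[-0.987, 0.158, -0.0], [0.158, 0.987, 0.0], [0.0, 0.0, -1.0]]
ft_force: [0.9, 0.1, -0.5]
time_s: 3.25
eef_pos: [0.4873, 0.0796, 0.0558]
grasp_force: 0.0
time_s: 3.58
eef_pos: [0.4887, 0.0788, 0.0411]
tcp_rot: [[-0.987, 0.16, 0.0], [0.16, 0.987, 0.0], [-0.0, 0.0, -1.0]]
ft_force: [0.1, 1.5, 0.4]
finger_gap: -0.0002
grasp_force: 0.0
```

Now press slowly.

```bash

python3 -m inch '[{"dx":0,"dy":0,"dz":0.2,"rx":0,"ry":0,"rz":0},{"dx":0,"dy":0,"dz":0.2,"rx":0,"ry":0,"rz":0},{"dx":0,"dy":0,"dz":0.2,"rx":0,"ry":0,"rz":0},{"dx":0,"dy":0,"dz":0,"rx":0,"ry":0,"rz":0}]' | sed -n '2p;4p'
python3 -m inch '[{"dx":0,"dy":0,"dz":0.15,"rx":0,"ry":0,"rz":0},{"dx":0,"dy":0,"dz":0.15,"rx":0,"ry":0,"rz":0},{"dx":0,"dy":0,"dz":0.1,"rx":0,"ry":0,"rz":0},{"dx":0,"dy":0,"dz":0,"rx":0,"ry":0,"rz":0},{"dx":0,"dy":0,"dz":0,"rx":0,"ry":0,"rz":0},{"dx":0,"dy":0,"dz":0,"rx":0,"ry":0,"rz":0}]' | sed -n '2p;4p'
python3 -c "
from h import *
a=cap('top','p1')
cv2.imwrite('pics/p1c.png',cv2.resize(a['color'][150:285,55:215,::-1],(711,600),interpolation=3))"
```

```text
eef_pos: [0.4883, 0.0788, 0.0254]
ft_force: [-0.4, 0.2, 2.2]
eef_pos: [0.4887, 0.078, 0.0164]
ft_force: [-1.2, -4.8, 6.6]
```

View pics/p1c.png

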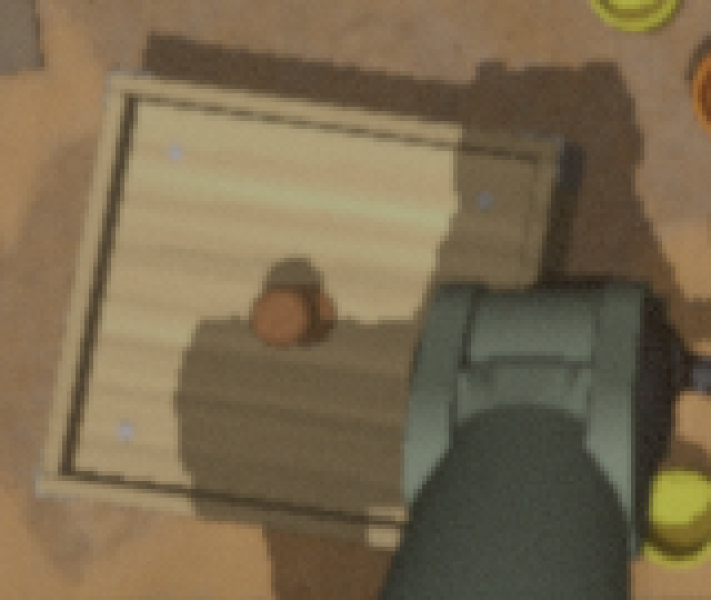

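The floor has risen: the wall shadow strips are gone and the knob now shows at (280,318). I'll lift, open the fingers and re-measure the pots.

```bash

python3 -m inch '[{"dx":0,"dy":0,"dz":-0.8,"rx":0,"ry":0,"rz":0},{"dx":0,"dy":0,"dz":-1,"rx":0,"ry":0,"rz":0},{"dx":0,"dy":0,"dz":-1,"rx":0,"ry":0,"rz":0},{"dx":0,"dy":0,"dz":-1,"rx":0,"ry":0,"rz":0},{"dx":0,"dy":0,"dz":-1,"rx":0,"ry":0,"rz":0},{"dx":0,"dy":0,"dz":-1,"rx":0,"ry":0,"rz":0},{"dx":0,"dy":0,"dz":-1,"rx":0,"ry":0,"rz":0},{"dx":0,"dy":0,"dz":-1,"rx":0,"ry":0,"rz":0}]' 1 | sed -n '2p;4p'
python3 - <<'E'
from h import *
a=cap('top');b=cap('side')
# rim circles: Hough on upscaled top picture, within windows
g=cv2.resize(a['color'],None,fx=4,fy=4,interpolation=cv2.INTER_CUBIC)
for n,(u,v),z,rr in[('A',(268.9,215),.058,.0295),('B',(253.6,245),.058,.0295),('D',(260.8,169.4),.07,.0315)]:
    f=K(a)[0,0]/(1.338-z)*rr*4
    w=g[int(4*v)-70:int(4*v)+70,int(4*u)-70:int(4*u)+70]
    gr=cv2.GaussianBlur(cv2.cvtColor(w,cv2.COLOR_RGB2GRAY),(7,7),0)
    c=cv2.HoughCircles(gr,cv2.HOUGH_GRADIENT,1,20,param1=40,param2=8,minRadius=int(f*.88),maxRadius=int(f*1.12))
    if c is None: print(n,None);continue
    for x,y,r in c[0][:2]:
        U=(int(4*u)-70+x)/4;V=(int(4*v)-70+y)/4
        print(n,(U,V),r/f,onz(a,U,V,z).round(4))
mv([.4485,-.0738,.15],-9.3)
E
```

```text
eef_pos: [0.4885, 0.0795, 0.2121]
ft_force: [0.1, -0.1, 0.3]
A (np.float32(265.375), np.float32(209.625)) 0.9637400596070989 [ 0.5462 -0.1073  0.058 ]
A (np.float32(268.375), np.float32(216.125)) 0.904831745202923 [ 0.5281 -0.1155  0.058 ]
B (np.float32(253.625), np.float32(244.625)) 0.9071880418243082 [ 0.4498 -0.0739  0.058 ]
B (np.float32(250.625), np.float32(237.875)) 0.9283950709645933 [ 0.4684 -0.0657  0.058 ]
D (np.float32(260.125), np.float32(170.625)) 1.0012045261194789 [ 0.6538 -0.0934  0.07  ]
D (np.float32(256.625), np.float32(165.625)) 0.9509257120457657 [ 0.6678 -0.0839  0.07  ]
t 5.3 tcp [0.4914 0.0796 0.2149] yaw -9.16 tilt [ 0.007  0.002 -1.   ] F [ 0.1 -0.3  0.2] gap 0.0854 grip 0.0
rz total /rows of 0.0796: 0.002
d(after turn) [ 0.7  -6.33  2.6 ]
```

```bash

python3 -m inch '[{"dx":0.1,"dy":-0.8,"dz":0,"rx":0,"ry":0,"rz":0},{"dx":0.1,"dy":-0.8,"dz":0,"rx":0,"ry":0,"rz":0},{"dx":0.1,"dy":-0.8,"dz":0,"rx":0,"ry":0,"rz":0},{"dx":0.1,"dy":-0.8,"dz":0,"rx":0,"ry":0,"rz":0},{"dx":0.1,"dy":-0.8,"dz":0,"rx":0,"ry":0,"rz":0},{"dx":0.1,"dy":-0.8,"dz":0,"rx":0,"ry":0,"rz":0},{"dx":0.1,"dy":-0.8,"dz":0,"rx":0,"ry":0,"rz":0},{"dx":0,"dy":-0.73,"dz":0.6,"rx":0,"ry":0,"rz":0}]' | sed -n '2p'
python3 -m inch '[{"dx":0,"dy":0,"dz":1,"rx":0,"ry":0,"rz":0},{"dx":0,"dy":0,"dz":1,"rx":0,"ry":0,"rz":0},{"dx":0,"dy":0,"dz":1,"rx":0,"ry":0,"rz":0},{"dx":0,"dy":0,"dz":0,"rx":0,"ry":0,"rz":0},{"dx":0,"dy":0,"dz":0,"rx":0,"ry":0,"rz":0}]' | sed -n '2p'
python3 - <<'E'
from h import *
mv([.449,-.074,.02],-9.3)
a=cap('side','g1')
cv2.imwrite('pics/g1c.png',cv2.resize(a['color'][140:280,130:330,::-1],(800,560),interpolation=3))
E
```

```text
eef_pos: [0.4471, -0.0754, 0.1972]
eef_pos: [0.4447, -0.0738, 0.1199]
t 6.4 tcp [ 0.4447 -0.0738  0.1199] yaw -9.18 tilt [-0.004  0.002 -1.   ] F [0.4 0.7 0.3] gap 0.0853 grip 0.0
rz total /rows of 0.0796: 0.001
d(after turn) [-0.17  0.02  4.  ]
```

View pics/g1c.png

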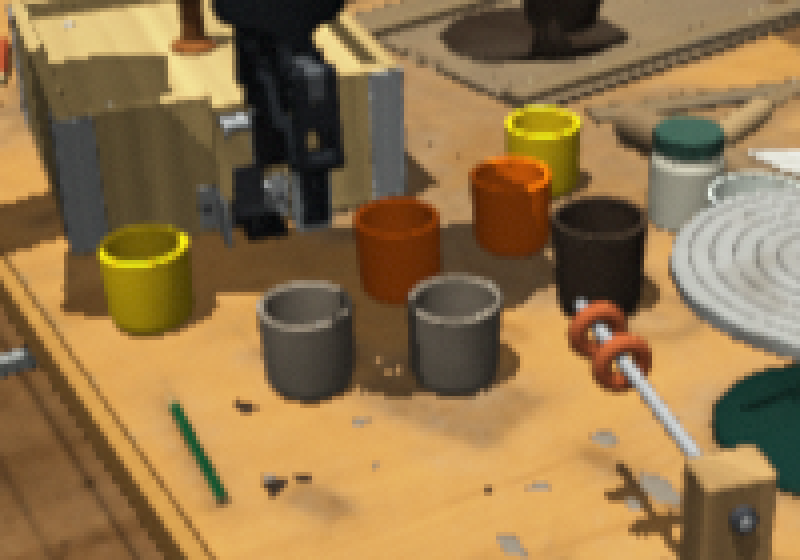

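The gripper hangs about 60 mm above grey pot B: fingertips at crop (265,235) and (315,225), pot rim at (305,298). The other pots haven't moved. I'll descend and grip.

```bash

python3 -m inch '[{"dx":-0.17,"dy":0,"dz":0.8,"rx":0,"ry":0,"rz":0},{"dx":0,"dy":0,"dz":0.8,"rx":0,"ry":0,"rz":0},{"dx":0,"dy":0,"dz":0.8,"rx":0,"ry":0,"rz":0},{"dx":0,"dy":0,"dz":0.8,"rx":0,"ry":0,"rz":0},{"dx":0,"dy":0,"dz":0.7,"rx":0,"ry":0,"rz":0},{"dx":0,"dy":0,"dz":0,"rx":0,"ry":0,"rz":0},{"dx":0,"dy":0,"dz":0,"rx":0,"ry":0,"rz":0}]' | sed -n '2p;4p'
python3 -m inch '[{"dx":0,"dy":0,"dz":0,"rx":0,"ry":0,"rz":0},{"dx":0,"dy":0,"dz":0,"rx":0,"ry":0,"rz":0},{"dx":0,"dy":0,"dz":0,"rx":0,"ry":0,"rz":0},{"dx":0,"dy":0,"dz":0,"rx":0,"ry":0,"rz":0},{"dx":0,"dy":0,"dz":0,"rx":0,"ry":0,"rz":0},{"dx":0,"dy":0,"dz":0,"rx":0,"ry":0,"rz":0}]' 0 35
python3 -m inch '[{"dx":0,"dy":0,"dz":-0.6,"rx":0,"ry":0,"rz":0},{"dx":0,"dy":0,"dz":-0.8,"rx":0,"ry":0,"rz":0},{"dx":0,"dy":0,"dz":-1,"rx":0,"ry":0,"rz":0},{"dx":0,"dy":0,"dz":-1,"rx":0,"ry":0,"rz":0},{"dx":0,"dy":0,"dz":-1,"rx":0,"ry":0,"rz":0},{"dx":0,"dy":0,"dz":-1,"rx":0,"ry":0,"rz":0},{"dx":0,"dy":0,"dz":-1,"rx":0,"ry":0,"rz":0},{"dx":0,"dy":0,"dz":-1,"rx":0,"ry":0,"rz":0}]'
python3 - <<'E'
from h import *
th=np.radians(-9.3);R=np.array([[np.cos(th),-np.sin(th)],[np.sin(th),np.cos(th)]])
c=np.array([.519,.272])
for o in[(-.06,.062),(.06,.062),(.06,-.062),(-.06,-.062)]: print(o,(c+R@o).round(4))
p=c+R@[-.06,.062]; mv([*p,.24],-9.3)
E
```

```text
eef_pos: [0.451, -0.0752, 0.0245]
ft_force: [-0.1, 0.2, 1.7]
time_s: 7.5
eef_pos: [0.452, -0.0756, 0.0256]
tcp_rot: [[-0.987, 0.159, 0.003], [0.159, 0.987, -0.001], [-0.003, -0.0, -1.0]]
ft_force: [-1.1, 1.3, 7.3]
finger_gap: 0.0577
grasp_force: 35.8
time_s: 8.17
eef_pos: [0.4503, -0.0752, 0.211]
tcp_rot: [[-0.987, 0.16, 0.001], [0.16, 0.987, -0.0], [-0.001, -0.0, -1.0]]
ft_force: [0.1, 0.1, -1.7]
finger_gap: 0.0576
grasp_force: 37.9
(-0.06, 0.062) [0.4698 0.3429]
(0.06, 0.062) [0.5882 0.3235]
(0.06, -0.062) [0.5682 0.2011]
(-0.06, -0.062) [0.4498 0.2205]
t 8.2 tcp [ 0.4503 -0.0752  0.211 ] yaw -9.18 tilt [ 0.001 -0.    -1.   ] F [ 0.1  0.1 -1.7] gap 0.0576 grip 37.9
rz total /rows of 0.0796: 0.001
d(after turn) [ 1.93 16.63 -1.16]
```

```bash

python3 -m inch '[{"dx":0,"dy":0.3,"dz":-0.6,"rx":0,"ry":0,"rz":0},{"dx":0.1,"dy":0.6,"dz":-0.6,"rx":0,"ry":0,"rz":0},{"dx":0.1,"dy":0.8,"dz":0,"rx":0,"ry":0,"rz":0},{"dx":0.1,"dy":0.8,"dz":0,"rx":0,"ry":0,"rz":0},{"dx":0.1,"dy":0.8,"dz":0,"rx":0,"ry":0,"rz":0},{"dx":0.1,"dy":0.8,"dz":0,"rx":0,"ry":0,"rz":0},{"dx":0.1,"dy":0.8,"dz":0,"rx":0,"ry":0,"rz":0},{"dx":0.1,"dy":0.8,"dz":0,"rx":0,"ry":0,"rz":0}]' | sed -n '2p'
python3 -m inch '[{"dx":0.1,"dy":0.8,"dz":0,"rx":0,"ry":0,"rz":0},{"dx":0.1,"dy":0.8,"dz":0,"rx":0,"ry":0,"rz":0},{"dx":0.1,"dy":0.8,"dz":0,"rx":0,"ry":0,"rz":0},{"dx":0.1,"dy":0.8,"dz":0,"rx":0,"ry":0,"rz":0},{"dx":0.1,"dy":0.8,"dz":0,"rx":0,"ry":0,"rz":0},{"dx":0.1,"dy":0.8,"dz":0,"rx":0,"ry":0,"rz":0},{"dx":0.1,"dy":0.8,"dz":0,"rx":0,"ry":0,"rz":0},{"dx":0.1,"dy":0.8,"dz":0,"rx":0,"ry":0,"rz":0}]' | sed -n '2p'
python3 -m inch '[{"dx":0.1,"dy":0.8,"dz":0,"rx":0,"ry":0,"rz":0},{"dx":0.1,"dy":0.8,"dz":0,"rx":0,"ry":0,"rz":0},{"dx":0.1,"dy":0.8,"dz":0,"rx":0,"ry":0,"rz":0},{"dx":0.1,"dy":0.8,"dz":0,"rx":0,"ry":0,"rz":0},{"dx":0.1,"dy":0.8,"dz":0,"rx":0,"ry":0,"rz":0},{"dx":0,"dy":0.5,"dz":0,"rx":0,"ry":0,"rz":0},{"dx":0,"dy":0,"dz":0,"rx":0,"ry":0,"rz":0},{"dx":0,"dy":0,"dz":0,"rx":0,"ry":0,"rz":0}]' | sed -n '2p'
python3 - <<'E'
from h import *
mv([.4698,.3429,.126],-9.3)
E
```

```text
eef_pos: [0.4557, 0.0691, 0.2397]
eef_pos: [0.4615, 0.2303, 0.2397]
eef_pos: [0.4672, 0.3424, 0.239]
t 10.2 tcp [0.4672 0.3424 0.239 ] yaw -9.13 tilt [ 0.    -0.001 -1.   ] F [ 0.1 -1.2 -0.9] gap 0.0575 grip 38.0
rz total /rows of 0.0796: 0.002
d(after turn) [-0.1   0.04  4.52]
```

```bash

python3 -m inch '[{"dx":-0.1,"dy":0,"dz":0.8,"rx":0,"ry":0,"rz":0},{"dx":0,"dy":0,"dz":0.8,"rx":0,"ry":0,"rz":0},{"dx":0,"dy":0,"dz":0.8,"rx":0,"ry":0,"rz":0},{"dx":0,"dy":0,"dz":0.8,"rx":0,"ry":0,"rz":0},{"dx":0,"dy":0,"dz":0.6,"rx":0,"ry":0,"rz":0},{"dx":0,"dy":0,"dz":0.2,"rx":0,"ry":0,"rz":0},{"dx":0,"dy":0,"dz":0,"rx":0,"ry":0,"rz":0},{"dx":0,"dy":0,"dz":0,"rx":0,"ry":0,"rz":0}]' | sed -n '2p;4p'
python3 -m inch '[{"dx":0,"dy":0,"dz":0.12,"rx":0,"ry":0,"rz":0},{"dx":0,"dy":0,"dz":0.12,"rx":0,"ry":0,"rz":0},{"dx":0,"dy":0,"dz":0.12,"rx":0,"ry":0,"rz":0},{"dx":0,"dy":0,"dz":0,"rx":0,"ry":0,"rz":0},{"dx":0,"dy":0,"dz":0,"rx":0,"ry":0,"rz":0}]' | sed -n '2p;4p'
```

```text
eef_pos: [0.4702, 0.3414, 0.1395]
ft_force: [-0.0, -1.3, -1.2]
eef_pos: [0.4697, 0.3419, 0.1298]
ft_force: [0.9, 0.9, -1.3]
```

```bash

python3 -m inch '[{"dx":0,"dy":0,"dz":0.12,"rx":0,"ry":0,"rz":0},{"dx":0,"dy":0,"dz":0.12,"rx":0,"ry":0,"rz":0},{"dx":0,"dy":0,"dz":0,"rx":0,"ry":0,"rz":0},{"dx":0,"dy":0,"dz":0,"rx":0,"ry":0,"rz":0}]' | sed -n '2p;4p'
python3 -m inch '[{"dx":0,"dy":0,"dz":0.12,"rx":0,"ry":0,"rz":0},{"dx":0,"dy":0,"dz":0.08,"rx":0,"ry":0,"rz":0},{"dx":0,"dy":0,"dz":0,"rx":0,"ry":0,"rz":0},{"dx":0,"dy":0,"dz":0,"rx":0,"ry":0,"rz":0}]' | sed -n '2p;4p'
```

```text
eef_pos: [0.4698, 0.342, 0.1237]
ft_force: [-0.5, 0.5, 0.5]
eef_pos: [0.4699, 0.342, 0.1187]
ft_force: [-0.5, -0.0, 0.1]
```

```bash

python3 -m inch '[{"dx":0,"dy":0,"dz":0,"rx":0,"ry":0,"rz":0},{"dx":0,"dy":0,"dz":0,"rx":0,"ry":0,"rz":0},{"dx":0,"dy":0,"dz":0,"rx":0,"ry":0,"rz":0},{"dx":0,"dy":0,"dz":0,"rx":0,"ry":0,"rz":0}]' 0.86 | sed -n '2p;4,5p'
python3 -m inch '[{"dx":0,"dy":0,"dz":-0.4,"rx":0,"ry":0,"rz":0},{"dx":0,"dy":0,"dz":-0.8,"rx":0,"ry":0,"rz":0},{"dx":0,"dy":0,"dz":-0.8,"rx":0,"ry":0,"rz":0},{"dx":0,"dy":0,"dz":-1,"rx":0,"ry":0,"rz":0},{"dx":0,"dy":0,"dz":-1,"rx":0,"ry":0,"rz":0},{"dx":0,"dy":-0.5,"dz":-0.5,"rx":0,"ry":0,"rz":0},{"dx":0,"dy":-0.8,"dz":0,"rx":0,"ry":0,"rz":0},{"dx":0,"dy":-0.8,"dz":0,"rx":0,"ry":0,"rz":0}]' | sed -n '2p'
python3 - <<'E'
from h import *
mv([.528,-.116,.13],-9.3)
a=cap('top','k1')
cv2.imwrite('pics/k1c.png',cv2.resize(a['color'][130:280,60:300,::-1],(800,500),interpolation=3))
E
```

```text
eef_pos: [0.4697, 0.3419, 0.1187]
ft_force: [-0.5, -0.5, 0.5]
finger_gap: 0.0735
eef_pos: [0.4617, 0.2894, 0.2326]
t 12.9 tcp [0.4617 0.2894 0.2326] yaw -9.13 tilt [ 0.002  0.001 -1.   ] F [ 0.4 -0.6 -0.2] gap 0.0732 grip 0.0
rz total /rows of 0.0796: 0.002
d(after turn) [ -5.24 -15.57   4.1 ]
```

View pics/k1c.png

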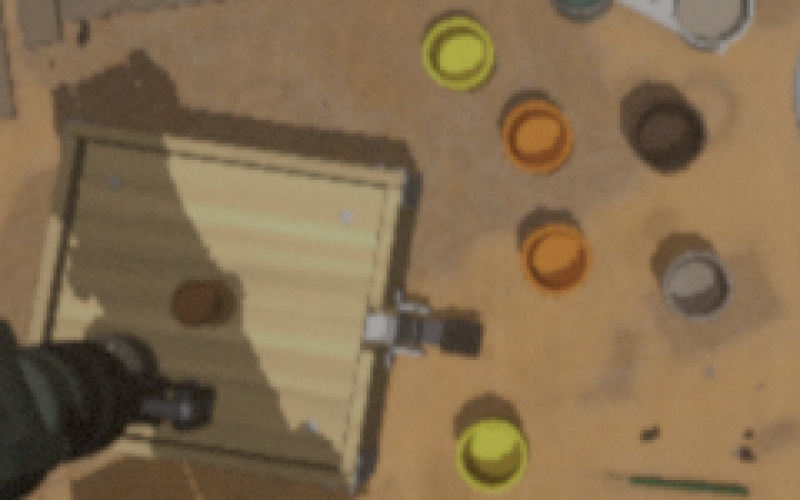

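Grey pot B stands in the carrier's lower-left quarter, partly hidden by the arm. Grey pot A is still at crop (697,285), so I'll fetch it next.

```bash

python3 -m inch '[{"dx":-0.26,"dy":-0.78,"dz":0,"rx":0,"ry":0,"rz":0},{"dx":-0.26,"dy":-0.78,"dz":0,"rx":0,"ry":0,"rz":0},{"dx":-0.26,"dy":-0.78,"dz":0,"rx":0,"ry":0,"rz":0},{"dx":-0.26,"dy":-0.78,"dz":0,"rx":0,"ry":0,"rz":0},{"dx":-0.26,"dy":-0.78,"dz":0,"rx":0,"ry":0,"rz":0},{"dx":-0.26,"dy":-0.78,"dz":0,"rx":0,"ry":0,"rz":0},{"dx":-0.26,"dy":-0.78,"dz":0,"rx":0,"ry":0,"rz":0},{"dx":-0.26,"dy":-0.78,"dz":0,"rx":0,"ry":0,"rz":0}]' | sed -n '2p'
python3 -m inch '[{"dx":-0.26,"dy":-0.78,"dz":0,"rx":0,"ry":0,"rz":0},{"dx":-0.26,"dy":-0.78,"dz":0,"rx":0,"ry":0,"rz":0},{"dx":-0.26,"dy":-0.78,"dz":0,"rx":0,"ry":0,"rz":0},{"dx":-0.26,"dy":-0.78,"dz":0,"rx":0,"ry":0,"rz":0},{"dx":-0.26,"dy":-0.78,"dz":0,"rx":0,"ry":0,"rz":0},{"dx":-0.26,"dy":-0.78,"dz":0,"rx":0,"ry":0,"rz":0},{"dx":-0.26,"dy":-0.78,"dz":0,"rx":0,"ry":0,"rz":0},{"dx":-0.26,"dy":-0.78,"dz":0,"rx":0,"ry":0,"rz":0}]' 1 | sed -n '2p'
python3 -m inch '[{"dx":-0.26,"dy":-0.78,"dz":0,"rx":0,"ry":0,"rz":0},{"dx":-0.26,"dy":-0.78,"dz":0,"rx":0,"ry":0,"rz":0},{"dx":-0.26,"dy":-0.78,"dz":0,"rx":0,"ry":0,"rz":0},{"dx":-0.26,"dy":-0.6,"dz":0,"rx":0,"ry":0,"rz":0},{"dx":0,"dy":0,"dz":1,"rx":0,"ry":0,"rz":0},{"dx":0,"dy":0,"dz":1,"rx":0,"ry":0,"rz":0},{"dx":0,"dy":0,"dz":0.8,"rx":0,"ry":0,"rz":0},{"dx":0,"dy":0,"dz":0,"rx":0,"ry":0,"rz":0}]' | sed -n '2p'
python3 - <<'E'
from h import *
mv([.529,-.116,.023],-9.3)
E
```

```text
eef_pos: [0.4872, 0.1262, 0.2313]
eef_pos: [0.5135, -0.0359, 0.2313]
eef_pos: [0.5246, -0.1108, 0.1574]
t 15.0 tcp [ 0.5246 -0.1108  0.1574] yaw -9.24 tilt [-0.007  0.002 -1.   ] F [-1.3  0.4 -0.3] gap 0.0854 grip 0.0
rz total /rows of 0.0796: 0.001
d(after turn) [-0.21 -0.18  5.38]
```

```bash

python3 -m inch '[{"dx":-0.1,"dy":-0.18,"dz":0.8,"rx":0,"ry":0,"rz":0},{"dx":-0.05,"dy":0,"dz":0.8,"rx":0,"ry":0,"rz":0},{"dx":0,"dy":0,"dz":0.8,"rx":0,"ry":0,"rz":0},{"dx":0,"dy":0,"dz":0.8,"rx":0,"ry":0,"rz":0},{"dx":0,"dy":0,"dz":0.8,"rx":0,"ry":0,"rz":0},{"dx":0,"dy":0,"dz":0.7,"rx":0,"ry":0,"rz":0},{"dx":0,"dy":0,"dz":0.5,"rx":0,"ry":0,"rz":0},{"dx":0,"dy":0,"dz":0,"rx":0,"ry":0,"rz":0}]' | sed -n '2p;4p'
python3 -m inch '[{"dx":0,"dy":0,"dz":0,"rx":0,"ry":0,"rz":0},{"dx":0,"dy":0,"dz":0,"rx":0,"ry":0,"rz":0},{"dx":0,"dy":0,"dz":0,"rx":0,"ry":0,"rz":0},{"dx":0,"dy":0,"dz":0,"rx":0,"ry":0,"rz":0},{"dx":0,"dy":0,"dz":0,"rx":0,"ry":0,"rz":0},{"dx":0,"dy":0,"dz":0,"rx":0,"ry":0,"rz":0}]' 0 35 | sed -n '2p;4,6p'
python3 -m inch '[{"dx":0,"dy":0,"dz":-0.6,"rx":0,"ry":0,"rz":0},{"dx":0,"dy":0,"dz":-0.8,"rx":0,"ry":0,"rz":0},{"dx":0,"dy":0,"dz":-1,"rx":0,"ry":0,"rz":0},{"dx":0,"dy":0,"dz":-1,"rx":0,"ry":0,"rz":0},{"dx":0,"dy":0,"dz":-1,"rx":0,"ry":0,"rz":0},{"dx":0,"dy":0,"dz":-1,"rx":0,"ry":0,"rz":0},{"dx":0,"dy":0,"dz":-1,"rx":0,"ry":0,"rz":0},{"dx":0,"dy":0,"dz":-1,"rx":0,"ry":0,"rz":0}]' | sed -n '2p;4,6p'
python3 - <<'E'
from h import *
mv([.4498,.2205,.25],-9.3)
E
```

```text
eef_pos: [0.5296, -0.116, 0.03]
ft_force: [0.0, 0.0, -0.7]
eef_pos: [0.5325, -0.1168, 0.0331]
ft_force: [-1.1, -0.6, 6.4]
finger_gap: 0.0574
grasp_force: 37.3
eef_pos: [0.531, -0.1161, 0.2183]
ft_force: [0.5, 0.1, -1.6]
finger_gap: 0.0571
grasp_force: 38.2
t 16.8 tcp [ 0.531  -0.1161  0.2183] yaw -9.18 tilt [ 0.001 -0.    -1.   ] F [ 0.5  0.1 -1.6] gap 0.0571 grip 38.2
rz total /rows of 0.0796: 0.001
d(after turn) [ 5.38 12.76 -1.27]
```

```bash

python3 -m inch '[{"dx":0,"dy":0,"dz":-0.7,"rx":0,"ry":0,"rz":0},{"dx":0.32,"dy":0.75,"dz":-0.6,"rx":0,"ry":0,"rz":0},{"dx":0.32,"dy":0.75,"dz":0,"rx":0,"ry":0,"rz":0},{"dx":0.32,"dy":0.75,"dz":0,"rx":0,"ry":0,"rz":0},{"dx":0.32,"dy":0.75,"dz":0,"rx":0,"ry":0,"rz":0},{"dx":0.32,"dy":0.75,"dz":0,"rx":0,"ry":0,"rz":0},{"dx":0.32,"dy":0.75,"dz":0,"rx":0,"ry":0,"rz":0},{"dx":0.32,"dy":0.75,"dz":0,"rx":0,"ry":0,"rz":0}]' | sed -n '2p'
python3 -m inch '[{"dx":0.32,"dy":0.75,"dz":0,"rx":0,"ry":0,"rz":0},{"dx":0.32,"dy":0.75,"dz":0,"rx":0,"ry":0,"rz":0},{"dx":0.32,"dy":0.75,"dz":0,"rx":0,"ry":0,"rz":0},{"dx":0.32,"dy":0.75,"dz":0,"rx":0,"ry":0,"rz":0},{"dx":0.32,"dy":0.75,"dz":0,"rx":0,"ry":0,"rz":0},{"dx":0.32,"dy":0.75,"dz":0,"rx":0,"ry":0,"rz":0},{"dx":0.32,"dy":0.75,"dz":0,"rx":0,"ry":0,"rz":0},{"dx":0.32,"dy":0.75,"dz":0,"rx":0,"ry":0,"rz":0}]' | sed -n '2p'
python3 -m inch '[{"dx":0.32,"dy":0.75,"dz":0,"rx":0,"ry":0,"rz":0},{"dx":0.25,"dy":0.75,"dz":0,"rx":0,"ry":0,"rz":0},{"dx":0,"dy":0,"dz":0,"rx":0,"ry":0,"rz":0},{"dx":0,"dy":0,"dz":0,"rx":0,"ry":0,"rz":0}]' | sed -n '2p'
python3 - <<'E'
from h import *
mv([.4498,.2205,.14],-9.3)
E
```

```text
eef_pos: [0.4964, 0.0232, 0.2495]
eef_pos: [0.4572, 0.1815, 0.2495]
eef_pos: [0.4493, 0.2204, 0.2493]
t 18.5 tcp [0.4493 0.2204 0.2493] yaw -9.07 tilt [ 0.001 -0.    -1.   ] F [-0.7  1.1 -0.4] gap 0.0573 grip 38.2
rz total /rows of 0.0796: 0.003
d(after turn) [-0.02  0.01  4.37]
```

```bash

python3 -m inch '[{"dx":0,"dy":0,"dz":0.8,"rx":0,"ry":0,"rz":0},{"dx":0,"dy":0,"dz":0.8,"rx":0,"ry":0,"rz":0},{"dx":0,"dy":0,"dz":0.8,"rx":0,"ry":0,"rz":0},{"dx":0,"dy":0,"dz":0.8,"rx":0,"ry":0,"rz":0},{"dx":0,"dy":0,"dz":0.8,"rx":0,"ry":0,"rz":0},{"dx":0,"dy":0,"dz":0.2,"rx":0,"ry":0,"rz":0},{"dx":0,"dy":0,"dz":0,"rx":0,"ry":0,"rz":0},{"dx":0,"dy":0,"dz":0,"rx":0,"ry":0,"rz":0}]' | sed -n '2p;4p'
python3 -m inch '[{"dx":0,"dy":0,"dz":0.1,"rx":0,"ry":0,"rz":0},{"dx":0,"dy":0,"dz":0.1,"rx":0,"ry":0,"rz":0},{"dx":0,"dy":0,"dz":0.1,"rx":0,"ry":0,"rz":0},{"dx":0,"dy":0,"dz":0,"rx":0,"ry":0,"rz":0},{"dx":0,"dy":0,"dz":0,"rx":0,"ry":0,"rz":0}]' | sed -n '2p;4p'
python3 -m inch '[{"dx":0,"dy":0,"dz":0.1,"rx":0,"ry":0,"rz":0},{"dx":0,"dy":0,"dz":0.1,"rx":0,"ry":0,"rz":0},{"dx":0,"dy":0,"dz":0.1,"rx":0,"ry":0,"rz":0},{"dx":0,"dy":0,"dz":0,"rx":0,"ry":0,"rz":0},{"dx":0,"dy":0,"dz":0,"rx":0,"ry":0,"rz":0}]' | sed -n '2p;4p'
```

```text
eef_pos: [0.45, 0.2194, 0.1445]
ft_force: [0.5, -0.4, -0.5]
eef_pos: [0.4496, 0.2199, 0.1364]
ft_force: [0.3, -0.7, -1.3]
eef_pos: [0.4494, 0.2198, 0.1286]
ft_force: [0.1, -0.7, 0.0]
```

```bash

python3 -m inch '[{"dx":0,"dy":0,"dz":0.12,"rx":0,"ry":0,"rz":0},{"dx":0,"dy":0,"dz":0.12,"rx":0,"ry":0,"rz":0},{"dx":0,"dy":0,"dz":0,"rx":0,"ry":0,"rz":0},{"dx":0,"dy":0,"dz":0,"rx":0,"ry":0,"rz":0}]' | sed -n '2p;4p'
python3 -m inch '[{"dx":0,"dy":0,"dz":0,"rx":0,"ry":0,"rz":0},{"dx":0,"dy":0,"dz":0,"rx":0,"ry":0,"rz":0},{"dx":0,"dy":0,"dz":0,"rx":0,"ry":0,"rz":0},{"dx":0,"dy":0,"dz":0,"rx":0,"ry":0,"rz":0}]' 0.86 | sed -n '2p;4,5p'
python3 -m inch '[{"dx":0,"dy":0,"dz":-0.4,"rx":0,"ry":0,"rz":0},{"dx":0,"dy":0,"dz":-0.8,"rx":0,"ry":0,"rz":0},{"dx":0,"dy":0,"dz":-0.8,"rx":0,"ry":0,"rz":0},{"dx":0,"dy":0,"dz":-1,"rx":0,"ry":0,"rz":0},{"dx":0,"dy":0,"dz":-1,"rx":0,"ry":0,"rz":0},{"dx":0,"dy":-0.5,"dz":-0.8,"rx":0,"ry":0,"rz":0},{"dx":0,"dy":-0.8,"dz":0,"rx":0,"ry":0,"rz":0},{"dx":0,"dy":-0.8,"dz":0,"rx":0,"ry":0,"rz":0}]' | sed -n '2p'
python3 - <<'E'
from h import *
mv([.655,-.094,.15],-9.3)
E
```

```text
eef_pos: [0.4496, 0.2198, 0.1226]
ft_force: [-0.1, -0.7, 0.7]
eef_pos: [0.4496, 0.2198, 0.1229]
ft_force: [-0.6, 0.4, -0.6]
finger_gap: 0.0733
eef_pos: [0.4421, 0.168, 0.2452]
t 21.3 tcp [0.4421 0.168  0.2452] yaw -9.1 tilt [ 0.004  0.001 -1.   ] F [ 0.7 -0.1 -0.9] gap 0.0736 grip 0.0
rz total /rows of 0.0796: 0.002
d(after turn) [-10.1   -8.97   3.81]
```

```bash

python3 -m inch '[{"dx":-0.72,"dy":-0.64,"dz":0,"rx":0,"ry":0,"rz":0},{"dx":-0.72,"dy":-0.64,"dz":0,"rx":0,"ry":0,"rz":0},{"dx":-0.72,"dy":-0.64,"dz":0,"rx":0,"ry":0,"rz":0},{"dx":-0.72,"dy":-0.64,"dz":0,"rx":0,"ry":0,"rz":0},{"dx":-0.72,"dy":-0.64,"dz":0,"rx":0,"ry":0,"rz":0},{"dx":-0.72,"dy":-0.64,"dz":0,"rx":0,"ry":0,"rz":0},{"dx":-0.72,"dy":-0.64,"dz":0,"rx":0,"ry":0,"rz":0}]' 1 | sed -n '2p'
python3 -m inch '[{"dx":-0.72,"dy":-0.64,"dz":0,"rx":0,"ry":0,"rz":0},{"dx":-0.72,"dy":-0.64,"dz":0,"rx":0,"ry":0,"rz":0},{"dx":-0.72,"dy":-0.64,"dz":0,"rx":0,"ry":0,"rz":0},{"dx":-0.72,"dy":-0.64,"dz":0,"rx":0,"ry":0,"rz":0},{"dx":-0.72,"dy":-0.64,"dz":0,"rx":0,"ry":0,"rz":0},{"dx":-0.72,"dy":-0.64,"dz":0,"rx":0,"ry":0,"rz":0},{"dx":-0.72,"dy":-0.64,"dz":0,"rx":0,"ry":0,"rz":0},{"dx":0,"dy":0,"dz":0.8,"rx":0,"ry":0,"rz":0}]' | sed -n '2p'
python3 -m inch '[{"dx":0,"dy":0,"dz":1,"rx":0,"ry":0,"rz":0},{"dx":0,"dy":0,"dz":1,"rx":0,"ry":0,"rz":0},{"dx":0,"dy":0,"dz":0.8,"rx":0,"ry":0,"rz":0},{"dx":0,"dy":0,"dz":0,"rx":0,"ry":0,"rz":0},{"dx":0,"dy":0,"dz":0,"rx":0,"ry":0,"rz":0}]' | sed -n '2p'
python3 - <<'E'
from h import *
mv([.655,-.094,.03],-9.3)
E
```

```text
eef_pos: [0.5483, 0.0363, 0.2437]
eef_pos: [0.6588, -0.0977, 0.2269]
eef_pos: [0.6534, -0.0931, 0.1525]
t 23.0 tcp [ 0.6534 -0.0931  0.1525] yaw -9.18 tilt [-0.002  0.001 -1.   ] F [0.2 0.3 1.1] gap 0.0855 grip 0.0
rz total /rows of 0.0796: 0.001
d(after turn) [-0.07 -0.02  4.9 ]
```

```bash

python3 -m inch '[{"dx":-0.05,"dy":0,"dz":0.8,"rx":0,"ry":0,"rz":0},{"dx":0,"dy":0,"dz":0.8,"rx":0,"ry":0,"rz":0},{"dx":0,"dy":0,"dz":0.8,"rx":0,"ry":0,"rz":0},{"dx":0,"dy":0,"dz":0.8,"rx":0,"ry":0,"rz":0},{"dx":0,"dy":0,"dz":0.8,"rx":0,"ry":0,"rz":0},{"dx":0,"dy":0,"dz":0.8,"rx":0,"ry":0,"rz":0},{"dx":0,"dy":0,"dz":0,"rx":0,"ry":0,"rz":0},{"dx":0,"dy":0,"dz":0,"rx":0,"ry":0,"rz":0}]' | sed -n '2p;4p'
python3 -m inch '[{"dx":0,"dy":0,"dz":0,"rx":0,"ry":0,"rz":0},{"dx":0,"dy":0,"dz":0,"rx":0,"ry":0,"rz":0},{"dx":0,"dy":0,"dz":0,"rx":0,"ry":0,"rz":0},{"dx":0,"dy":0,"dz":0,"rx":0,"ry":0,"rz":0},{"dx":0,"dy":0,"dz":0,"rx":0,"ry":0,"rz":0},{"dx":0,"dy":0,"dz":0,"rx":0,"ry":0,"rz":0}]' 0 35 | sed -n '2p;4,6p'
python3 -m inch '[{"dx":0,"dy":0,"dz":-0.6,"rx":0,"ry":0,"rz":0},{"dx":0,"dy":0,"dz":-0.8,"rx":0,"ry":0,"rz":0},{"dx":0,"dy":0,"dz":-1,"rx":0,"ry":0,"rz":0},{"dx":0,"dy":0,"dz":-1,"rx":0,"ry":0,"rz":0},{"dx":0,"dy":0,"dz":-1,"rx":0,"ry":0,"rz":0},{"dx":0,"dy":0,"dz":-1,"rx":0,"ry":0,"rz":0},{"dx":0,"dy":0,"dz":-1,"rx":0,"ry":0,"rz":0},{"dx":0,"dy":0,"dz":-1,"rx":0,"ry":0,"rz":0}]' | sed -n '2p;4,6p'
python3 - <<'E'
from h import *
mv([.5682,.2011,.25],-9.3)
E
```

```text
eef_pos: [0.6559, -0.0936, 0.0339]
ft_force: [-0.3, 0.2, 0.8]
eef_pos: [0.6574, -0.0939, 0.0357]
ft_force: [0.0, 0.4, 6.5]
finger_gap: 0.0624
grasp_force: 37.9
eef_pos: [0.6554, -0.0935, 0.2203]
ft_force: [0.8, -0.7, -1.6]
finger_gap: 0.0622
grasp_force: 38.8
t 24.8 tcp [ 0.6554 -0.0935  0.2203] yaw -9.18 tilt [ 0.001 -0.    -1.   ] F [ 0.8 -0.7 -1.6] gap 0.0622 grip 38.8
rz total /rows of 0.0796: 0.001
d(after turn) [ 5.35 11.07 -1.19]
```

```bash

python3 -m inch '[{"dx":0,"dy":0,"dz":-0.8,"rx":0,"ry":0,"rz":0},{"dx":0,"dy":0,"dz":-0.8,"rx":0,"ry":0,"rz":0},{"dx":0.33,"dy":0.7,"dz":0,"rx":0,"ry":0,"rz":0},{"dx":0.33,"dy":0.7,"dz":0,"rx":0,"ry":0,"rz":0},{"dx":0.33,"dy":0.7,"dz":0,"rx":0,"ry":0,"rz":0},{"dx":0.33,"dy":0.7,"dz":0,"rx":0,"ry":0,"rz":0},{"dx":0.33,"dy":0.7,"dz":0,"rx":0,"ry":0,"rz":0},{"dx":0.33,"dy":0.7,"dz":0,"rx":0,"ry":0,"rz":0}]' | sed -n '2p'
python3 -m inch '[{"dx":0.33,"dy":0.7,"dz":0,"rx":0,"ry":0,"rz":0},{"dx":0.33,"dy":0.7,"dz":0,"rx":0,"ry":0,"rz":0},{"dx":0.33,"dy":0.7,"dz":0,"rx":0,"ry":0,"rz":0},{"dx":0.33,"dy":0.7,"dz":0,"rx":0,"ry":0,"rz":0},{"dx":0.33,"dy":0.7,"dz":0,"rx":0,"ry":0,"rz":0},{"dx":0.33,"dy":0.7,"dz":0,"rx":0,"ry":0,"rz":0},{"dx":0.33,"dy":0.7,"dz":0,"rx":0,"ry":0,"rz":0},{"dx":0.33,"dy":0.7,"dz":0,"rx":0,"ry":0,"rz":0}]' | sed -n '2p'
python3 -m inch '[{"dx":0.33,"dy":0.7,"dz":0,"rx":0,"ry":0,"rz":0},{"dx":0.4,"dy":0.57,"dz":0,"rx":0,"ry":0,"rz":0},{"dx":0,"dy":0,"dz":0.5,"rx":0,"ry":0,"rz":0},{"dx":0,"dy":0,"dz":0.8,"rx":0,"ry":0,"rz":0},{"dx":0,"dy":0,"dz":0.8,"rx":0,"ry":0,"rz":0},{"dx":0,"dy":0,"dz":0.8,"rx":0,"ry":0,"rz":0},{"dx":0,"dy":0,"dz":0,"rx":0,"ry":0,"rz":0}]' | sed -n '2p'
python3 - <<'E'
from h import *
mv([.5682,.2011,.134],-9.3)
E
```

```text
eef_pos: [0.623, 0.0189, 0.2589]
eef_pos: [0.5802, 0.1677, 0.2589]
eef_pos: [0.5651, 0.2006, 0.1822]
t 26.7 tcp [0.5651 0.2006 0.1822] yaw -9.18 tilt [-0.006 -0.001 -1.   ] F [-1.  -0.1 -0.5] gap 0.0623 grip 39.0
rz total /rows of 0.0796: 0.001
d(after turn) [-0.12  0.04  1.93]
```

```bash

python3 -m inch '[{"dx":-0.1,"dy":0,"dz":0.6,"rx":0,"ry":0,"rz":0},{"dx":0,"dy":0,"dz":0.6,"rx":0,"ry":0,"rz":0},{"dx":0,"dy":0,"dz":0.3,"rx":0,"ry":0,"rz":0},{"dx":0,"dy":0,"dz":0.2,"rx":0,"ry":0,"rz":0},{"dx":0,"dy":0,"dz":0.1,"rx":0,"ry":0,"rz":0},{"dx":0,"dy":0,"dz":0.1,"rx":0,"ry":0,"rz":0},{"dx":0,"dy":0,"dz":0,"rx":0,"ry":0,"rz":0},{"dx":0,"dy":0,"dz":0,"rx":0,"ry":0,"rz":0}]' | sed -n '2p;4p'
python3 -m inch '[{"dx":0,"dy":0,"dz":0.1,"rx":0,"ry":0,"rz":0},{"dx":0,"dy":0,"dz":0.1,"rx":0,"ry":0,"rz":0},{"dx":0,"dy":0,"dz":0.1,"rx":0,"ry":0,"rz":0},{"dx":0,"dy":0,"dz":0,"rx":0,"ry":0,"rz":0},{"dx":0,"dy":0,"dz":0,"rx":0,"ry":0,"rz":0}]' | sed -n '2p;4p'
python3 -m inch '[{"dx":0,"dy":0,"dz":0.1,"rx":0,"ry":0,"rz":0},{"dx":0,"dy":0,"dz":0.1,"rx":0,"ry":0,"rz":0},{"dx":0,"dy":0,"dz":0.1,"rx":0,"ry":0,"rz":0},{"dx":0,"dy":0,"dz":0,"rx":0,"ry":0,"rz":0},{"dx":0,"dy":0,"dz":0,"rx":0,"ry":0,"rz":0}]' | sed -n '2p;4p'
```

```text
eef_pos: [0.5704, 0.2007, 0.1384]
ft_force: [0.4, 0.5, -0.6]
eef_pos: [0.5698, 0.2006, 0.13]
ft_force: [0.0, -0.7, -0.4]
eef_pos: [0.5699, 0.2006, 0.1226]
ft_force: [0.4, 0.4, -1.3]
```

```bash

python3 -m inch '[{"dx":0,"dy":0,"dz":0.1,"rx":0,"ry":0,"rz":0},{"dx":0,"dy":0,"dz":0.1,"rx":0,"ry":0,"rz":0},{"dx":0,"dy":0,"dz":0,"rx":0,"ry":0,"rz":0},{"dx":0,"dy":0,"dz":0,"rx":0,"ry":0,"rz":0}]' | sed -n '2p;4p'
python3 -m inch '[{"dx":0,"dy":0,"dz":0.1,"rx":0,"ry":0,"rz":0},{"dx":0,"dy":0,"dz":0.1,"rx":0,"ry":0,"rz":0},{"dx":0,"dy":0,"dz":0,"rx":0,"ry":0,"rz":0},{"dx":0,"dy":0,"dz":0,"rx":0,"ry":0,"rz":0}]' | sed -n '2p;4p'
python3 - <<'E'
from h import *
a=cap('side','d1')
cv2.imwrite('pics/d1c.png',cv2.resize(a['color'][100:220,110:270,::-1],(800,600),interpolation=3))
E
```

```text
eef_pos: [0.57, 0.2006, 0.1177]
ft_force: [-0.5, 0.4, 0.3]
eef_pos: [0.57, 0.2007, 0.1126]
ft_force: [0.9, 0.0, 1.0]
```

View pics/d1c.png

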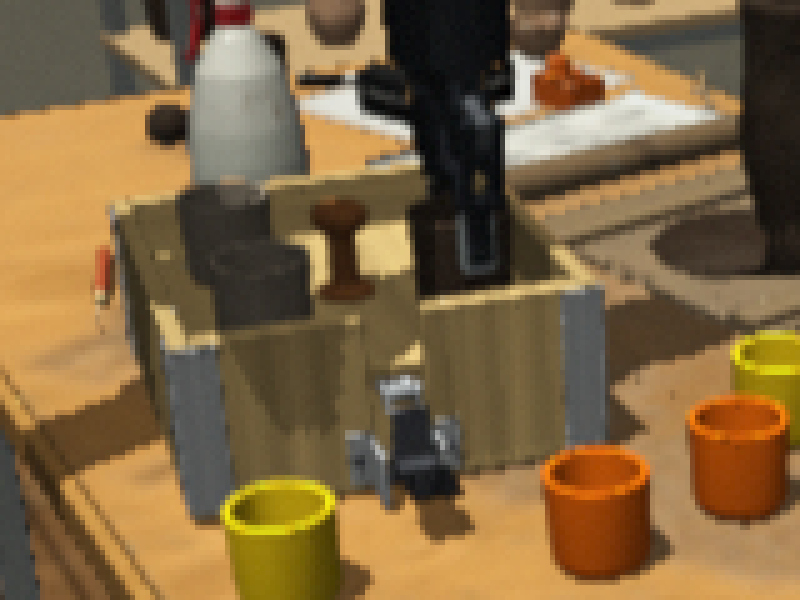

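Pots A and B stand upright at crop (225,235) and (260,285), and pot 3 is on the floor, still in the fingers at (465,250). Releasing it now, then on to the beads.

```bash

python3 -m inch '[{"dx":0,"dy":0,"dz":0,"rx":0,"ry":0,"rz":0},{"dx":0,"dy":0,"dz":0,"rx":0,"ry":0,"rz":0},{"dx":0,"dy":0,"dz":0,"rx":0,"ry":0,"rz":0},{"dx":0,"dy":0,"dz":0,"rx":0,"ry":0,"rz":0}]' 0.88 | sed -n '2p;4,5p'
python3 -m inch '[{"dx":0,"dy":0,"dz":-0.3,"rx":0,"ry":0,"rz":0},{"dx":0,"dy":0,"dz":-0.8,"rx":0,"ry":0,"rz":0},{"dx":0,"dy":0,"dz":-0.8,"rx":0,"ry":0,"rz":0},{"dx":0,"dy":0,"dz":-1,"rx":0,"ry":0,"rz":0},{"dx":0,"dy":0,"dz":-1,"rx":0,"ry":0,"rz":0},{"dx":0,"dy":-0.5,"dz":-0.8,"rx":0,"ry":0,"rz":0},{"dx":0,"dy":-0.8,"dz":-0.4,"rx":0,"ry":0,"rz":0},{"dx":0,"dy":-0.8,"dz":0,"rx":0,"ry":0,"rz":0}]' | sed -n '2p'
python3 - <<'E'
from h import *
a=cap('top')
# beads / rod: colour mask of orange-red beads near the rod
h=cv2.cvtColor(a['color'],cv2.COLOR_RGB2HSV)[205:245,315:400]
m=((h[...,0]<12)&(h[...,1]>120)&(h[...,2]>90)).astype(np.uint8)
n,l,s,c=cv2.connectedComponentsWithStats(m)
for i in range(1,n):
    if s[i,4]>8: print(s[i,4],c[i]+[315,205],onz(a,*(c[i]+[315,205]),.128).round(4))
e=np.array([.5154,-.2715]);q=np.array([.4813,-.4225]);d=e-q;print('rod dir',d/np.linalg.norm(d),'yaw',np.degrees(np.arctan2(-d[0],d[1])),np.linalg.norm(d))
mv([.512,-.293,.2],77.3)
E
```

```text
eef_pos: [0.57, 0.2006, 0.1128]
ft_force: [-0.5, 0.0, -0.8]
finger_gap: 0.0754
eef_pos: [0.5632, 0.149, 0.2441]
25 [337.08 221.2 ] [ 0.5133 -0.2925  0.128 ]
27 [348.92592593 224.25925926] [ 0.5051 -0.3235  0.128 ]
rod dir [0.2202807  0.97543652] yaw -12.72552030479966 0.15480248706012442
t 30.0 tcp [0.5621 0.1453 0.2427] yaw -9.3 tilt [ 0.003 -0.002 -1.   ] F [-1.  -2.4  0.4] gap 0.0751 grip 0.0
rz total /rows of 0.0796: -0.962
d(after turn) [17.54 -1.9   1.71]
```

```bash

python3 -m inch '[{"dx":0,"dy":0,"dz":0,"rx":0,"ry":0,"rz":0.074},{"dx":0,"dy":0,"dz":0,"rx":0,"ry":0,"rz":0.074},{"dx":0,"dy":0,"dz":0,"rx":0,"ry":0,"rz":0.074},{"dx":0,"dy":0,"dz":0,"rx":0,"ry":0,"rz":0.074},{"dx":0,"dy":0,"dz":0,"rx":0,"ry":0,"rz":0.074},{"dx":0,"dy":0,"dz":0,"rx":0,"ry":0,"rz":0.074},{"dx":0,"dy":0,"dz":0,"rx":0,"ry":0,"rz":0.074}]' 0.6 | sed -n '2p'
python3 -m inch '[{"dx":0,"dy":0,"dz":0,"rx":0,"ry":0,"rz":0.074},{"dx":0,"dy":0,"dz":0,"rx":0,"ry":0,"rz":0.074},{"dx":0,"dy":0,"dz":0,"rx":0,"ry":0,"rz":0.074},{"dx":0,"dy":0,"dz":0,"rx":0,"ry":0,"rz":0.074},{"dx":0,"dy":0,"dz":0,"rx":0,"ry":0,"rz":0.074},{"dx":0,"dy":0,"dz":0,"rx":0,"ry":0,"rz":0.074},{"dx":0,"dy":0,"dz":0,"rx":0,"ry":0,"rz":0.074},{"dx":0,"dy":0,"dz":0,"rx":0,"ry":0,"rz":0}]' | sed -n '2p'
python3 - <<'E'
from h import *
a=cap('top')
x0,y0=325,212
im=a['color'][y0:240,x0:385].astype(int);hs=cv2.cvtColor(a['color'],cv2.COLOR_RGB2HSV)[y0:240,x0:385]
m=(hs[...,1]<70)&(hs[...,2]>115)
v,u=np.nonzero(m);p=np.c_[u+x0,v+y0].astype(float)
# keep near the rough line
A=np.array([329.2,220.4]);B=np.array([387.1,233.1]);n=np.array([-(B-A)[1],(B-A)[0]])/np.linalg.norm(B-A)
k=abs((p-A)@n)<4;p=p[k]
w=np.array([onz(a,*q,.133)[:2] for q in p])
l=cv2.fitLine(w.astype(np.float32),cv2.DIST_HUBER,0,.001,.001).ravel();l=l*np.sign(l[1]*np.array([1,1,0,0])+np.array([0,0,1,1]))
d=l[:2];print(len(p),'dir',d,'yaw',np.degrees(np.arctan2(-d[0],d[1])),'pt',l[2:])
t=(w-l[2:])@d;print('end',l[2:]+d*t.max())
for bx in[(.5133,-.2925),(.5051,-.3235)]:
    s=(np.array(bx)-l[2:])@d;print('bead on line',l[2:]+d*s)
mv([.512,-.293,.2],-102.7)
E
```

```text
eef_pos: [0.5616, 0.1488, 0.2407]
eef_pos: [0.5616, 0.1489, 0.2407]
146 dir [0.23005174 0.97317839] yaw -13.300118137934206 pt [ 0.49952662 -0.34778273]
end [ 0.51845093 -0.26772802]
bead on line [ 0.51263233 -0.29234217]
bead on line [ 0.50525804 -0.32353736]
t 31.3 tcp [0.5616 0.1489 0.2406] yaw -102.29 tilt [ 0.  0. -1.] F [0.6 0.4 0. ] gap 0.0512 grip 0.0
rz total /rows of 0.0796: 0.005
d(after turn) [-17.68   1.95   1.62]
```

```bash

python3 -m inch '[{"dx":-0.8,"dy":0.1,"dz":0,"rx":0,"ry":0,"rz":0.011},{"dx":-0.85,"dy":0.1,"dz":0,"rx":0,"ry":0,"rz":0},{"dx":-0.85,"dy":0.1,"dz":0,"rx":0,"ry":0,"rz":0},{"dx":-0.85,"dy":0.1,"dz":0,"rx":0,"ry":0,"rz":0},{"dx":-0.85,"dy":0.1,"dz":0,"rx":0,"ry":0,"rz":0},{"dx":-0.85,"dy":0.1,"dz":0,"rx":0,"ry":0,"rz":0},{"dx":-0.85,"dy":0.1,"dz":0,"rx":0,"ry":0,"rz":0},{"dx":-0.85,"dy":0.1,"dz":0,"rx":0,"ry":0,"rz":0}]' | sed -n '2p'
python3 -m inch '[{"dx":-0.85,"dy":0.1,"dz":0,"rx":0,"ry":0,"rz":0},{"dx":-0.85,"dy":0.1,"dz":0,"rx":0,"ry":0,"rz":0},{"dx":-0.85,"dy":0.1,"dz":0,"rx":0,"ry":0,"rz":0},{"dx":-0.85,"dy":0.1,"dz":0,"rx":0,"ry":0,"rz":0},{"dx":-0.85,"dy":0.1,"dz":0,"rx":0,"ry":0,"rz":0},{"dx":-0.85,"dy":0.1,"dz":0,"rx":0,"ry":0,"rz":0},{"dx":-0.85,"dy":0.1,"dz":0,"rx":0,"ry":0,"rz":0},{"dx":-0.85,"dy":0.1,"dz":0,"rx":0,"ry":0,"rz":0}]' | sed -n '2p'
python3 -m inch '[{"dx":-0.85,"dy":0.1,"dz":0,"rx":0,"ry":0,"rz":0},{"dx":-0.85,"dy":0.1,"dz":0,"rx":0,"ry":0,"rz":0},{"dx":-0.85,"dy":0.1,"dz":0,"rx":0,"ry":0,"rz":0},{"dx":-0.85,"dy":0.1,"dz":0,"rx":0,"ry":0,"rz":0},{"dx":-0.7,"dy":0.1,"dz":0.5,"rx":0,"ry":0,"rz":0},{"dx":0,"dy":0,"dz":0.5,"rx":0,"ry":0,"rz":0},{"dx":0,"dy":0,"dz":0,"rx":0,"ry":0,"rz":0},{"dx":0,"dy":0,"dz":0,"rx":0,"ry":0,"rz":0}]' | sed -n '2p'
python3 - <<'E'
from h import *
mv([.5126,-.2925,.118],-103.3)
E
```

```text
eef_pos: [0.5421, -0.021, 0.2406]
eef_pos: [0.5221, -0.191, 0.2406]
eef_pos: [0.5101, -0.2922, 0.2149]
t 33.3 tcp [ 0.5101 -0.2922  0.2149] yaw -103.33 tilt [-0.001  0.001 -1.   ] F [0.  0.5 0.2] gap 0.0512 grip 0.0
rz total /rows of 0.0796: -0.0
d(after turn) [0.01 0.1  3.87]
```

```bash

python3 -m inch '[{"dx":0,"dy":0.1,"dz":0.7,"rx":0,"ry":0,"rz":0},{"dx":0,"dy":0,"dz":0.7,"rx":0,"ry":0,"rz":0},{"dx":0,"dy":0,"dz":0.7,"rx":0,"ry":0,"rz":0},{"dx":0,"dy":0,"dz":0.7,"rx":0,"ry":0,"rz":0},{"dx":0,"dy":0,"dz":0.6,"rx":0,"ry":0,"rz":0},{"dx":0,"dy":0,"dz":0.4,"rx":0,"ry":0,"rz":0},{"dx":0,"dy":0,"dz":0,"rx":0,"ry":0,"rz":0},{"dx":0,"dy":0,"dz":0,"rx":0,"ry":0,"rz":0}]' | sed -n '2p;4p'
python3 - <<'E'
from h import *
mv([.5126,-.2925,.118],-103.3)
a=cap('side','b1')
cv2.imwrite('pics/b1c.png',cv2.resize(a['color'][150:300,210:360,::-1],(600,600),interpolation=3))
E
```

```text
eef_pos: [0.5134, -0.2929, 0.1208]
ft_force: [-0.1, 0.8, 0.1]
t 34.0 tcp [ 0.5134 -0.2929  0.1208] yaw -103.34 tilt [ 0.  0. -1.] F [-0.1  0.8  0.1] gap 0.0509 grip 0.0
rz total /rows of 0.0796: -0.0
d(after turn) [ 0.01 -0.03  0.11]
```

View pics/b1c.png

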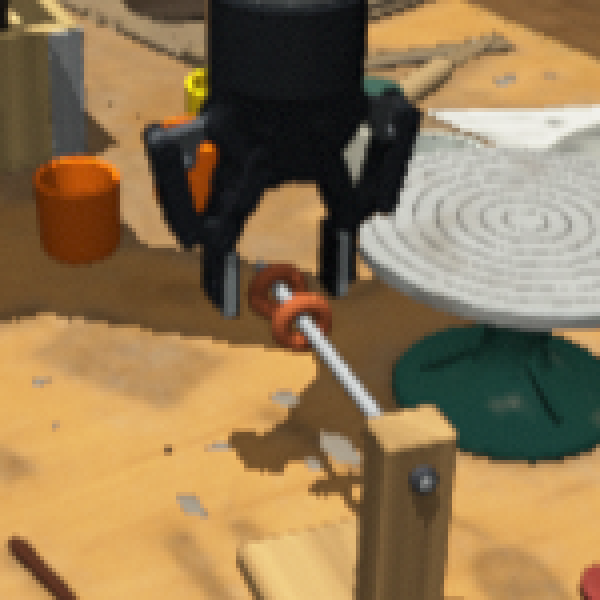

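The fingers flank the outer bead, which is at crop (275,285), with fingertips at (225,290) and (337,270). I'll go a little lower and grip it.

```bash

python3 -m inch '[{"dx":0,"dy":0,"dz":0.3,"rx":0,"ry":0,"rz":0},{"dx":0,"dy":0,"dz":0,"rx":0,"ry":0,"rz":0},{"dx":0,"dy":0,"dz":0,"rx":0,"ry":0,"rz":0}]' | sed -n '2p;4p'
python3 -m inch '[{"dx":0,"dy":0,"dz":0,"rx":0,"ry":0,"rz":0},{"dx":0,"dy":0,"dz":0,"rx":0,"ry":0,"rz":0},{"dx":0,"dy":0,"dz":0,"rx":0,"ry":0,"rz":0},{"dx":0,"dy":0,"dz":0,"rx":0,"ry":0,"rz":0},{"dx":0,"dy":0,"dz":0,"rx":0,"ry":0,"rz":0},{"dx":0,"dy":0,"dz":0,"rx":0,"ry":0,"rz":0}]' 0 25 | sed -n '2p;4,6p'
python3 -m inch '[{"dx":0,"dy":0,"dz":-0.06,"rx":0,"ry":0,"rz":0},{"dx":0.2,"dy":0,"dz":0,"rx":0,"ry":0,"rz":0},{"dx":0.2,"dy":0,"dz":0,"rx":0,"ry":0,"rz":0},{"dx":0,"dy":0,"dz":0,"rx":0,"ry":0,"rz":0},{"dx":0,"dy":0,"dz":0,"rx":0,"ry":0,"rz":0}]' | sed -n '2p;4,6p'
```

```text
eef_pos: [0.5131, -0.2932, 0.1129]
ft_force: [-0.2, 0.1, 0.3]
eef_pos: [0.5133, -0.2933, 0.113]
ft_force: [-0.1, 0.0, 1.7]
finger_gap: 0.0287
grasp_force: 24.7
eef_pos: [0.5155, -0.2829, 0.1142]
ft_force: [-0.6, -0.4, 0.0]
finger_gap: 0.029
grasp_force: 24.8
```

```bash

python3 -m inch '[{"dx":0.3,"dy":0,"dz":0,"rx":0,"ry":0,"rz":0},{"dx":0.3,"dy":0,"dz":0,"rx":0,"ry":0,"rz":0},{"dx":0.3,"dy":0,"dz":0,"rx":0,"ry":0,"rz":0},{"dx":0.3,"dy":0,"dz":0,"rx":0,"ry":0,"rz":0},{"dx":0.3,"dy":0,"dz":0,"rx":0,"ry":0,"rz":0},{"dx":0.3,"dy":0,"dz":0,"rx":0,"ry":0,"rz":0},{"dx":0,"dy":0,"dz":0,"rx":0,"ry":0,"rz":0},{"dx":0,"dy":0,"dz":0,"rx":0,"ry":0,"rz":0}]' | sed -n '2p;4,6p'
python3 - <<'E'
from h import *
a=cap('side','b2')
cv2.imwrite('pics/b2c.png',cv2.resize(a['color'][150:300,200:350,::-1],(600,600),interpolation=3))
E
```

```text
eef_pos: [0.5261, -0.2391, 0.1143]
ft_force: [-0.2, 0.2, -0.6]
finger_gap: 0.0286
grasp_force: 24.7
```

View pics/b2c.png

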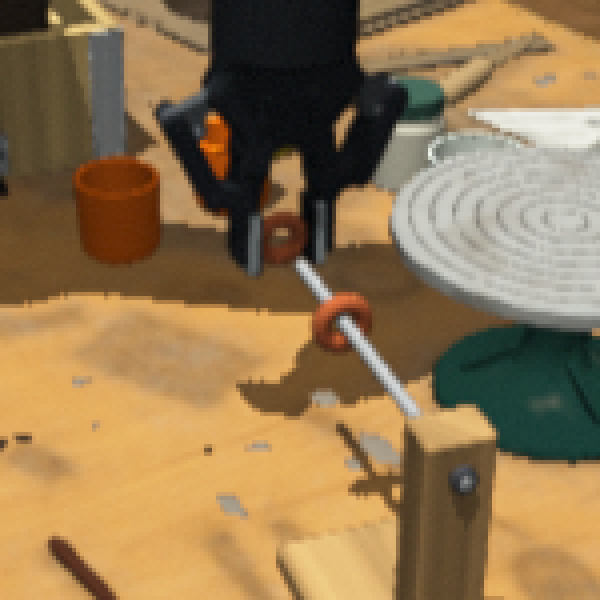

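The outer bead is off the rod and held at crop (283,237). I'll lift it and measure the pots on the carrier floor.

```bash

python3 -m inch '[{"dx":0.4,"dy":0,"dz":-0.5,"rx":0,"ry":0,"rz":0},{"dx":0.4,"dy":0,"dz":-0.8,"rx":0,"ry":0,"rz":0},{"dx":0,"dy":0,"dz":-1,"rx":0,"ry":0,"rz":0},{"dx":0,"dy":0,"dz":-1,"rx":0,"ry":0,"rz":0},{"dx":0,"dy":0,"dz":-1,"rx":0,"ry":0,"rz":0},{"dx":0,"dy":0,"dz":-0.3,"rx":0,"ry":0,"rz":0},{"dx":0,"dy":0,"dz":0,"rx":0,"ry":0,"rz":0}]' | sed -n '2p;4,6p'
python3 - <<'E'
from h import *
a=cap('top','k3')
g=cv2.resize(a['color'],None,fx=4,fy=4,interpolation=cv2.INTER_CUBIC)
for n,p,z,rr in[('B',(.4697,.3419),.138,.0295),('A',(.4496,.2198),.138,.0295),('P3',(.57,.2006),.15,.0315)]:
    u,v=proj(a,[*p,z])[0]
    f=K(a)[0,0]/(1.338-z)*rr*4
    w=g[int(4*v)-60:int(4*v)+60,int(4*u)-60:int(4*u)+60]
    gr=cv2.GaussianBlur(cv2.cvtColor(w,cv2.COLOR_RGB2GRAY),(7,7),0)
    c=cv2.HoughCircles(gr,cv2.HOUGH_GRADIENT,1,20,param1=40,param2=8,minRadius=int(f*.85),maxRadius=int(f*1.12))
    if c is None: print(n,None);continue
    for x,y,r in c[0][:2]:
        U=(int(4*u)-60+x)/4;V=(int(4*v)-60+y)/4
        print(n,'exp',u,v,'got',U,V,r/f,onz(a,U,V,z).round(4))
cv2.imwrite('pics/k3c.png',cv2.resize(a['color'][150:285,55:215,::-1],(711,600),interpolation=3))
mv([.57,.2006,.22],-103.3)
E
```

```text
eef_pos: [0.5319, -0.2214, 0.2317]
ft_force: [0.8, -0.1, -0.7]
finger_gap: 0.0288
grasp_force: 24.8
B exp 93.2816940899695 240.1106676820271 got 92.875 241.625 1.0183774515545825 [0.4658 0.3429 0.138 ]
B exp 93.2816940899695 240.1106676820271 got 97.125 233.375 0.894670025013421 [0.487  0.3322 0.138 ]
A exp 140.47153712369305 247.5320413368491 got 143.125 248.125 1.0117502830379166 [0.448  0.2129 0.138 ]
A exp 140.47153712369305 247.5320413368491 got 147.125 237.625 0.8571159577269549 [0.475  0.2028 0.138 ]
P3 exp 147.18210485183437 200.77741205988735 got 147.375 201.625 1.0035767712681412 [0.5678 0.2001 0.15  ]
P3 exp 147.18210485183437 200.77741205988735 got 149.375 196.125 1.0486353358081049 [0.582 0.195 0.15 ]
t 36.5 tcp [ 0.531  -0.2209  0.2297] yaw -103.45 tilt [ 0.002 -0.001 -1.   ] F [-0.8  0.1 -0.6] gap 0.0295 grip 24.8
rz total /rows of 0.0796: -0.002
d(after turn) [16.77 -2.36  0.39]
```

View pics/k3c.png

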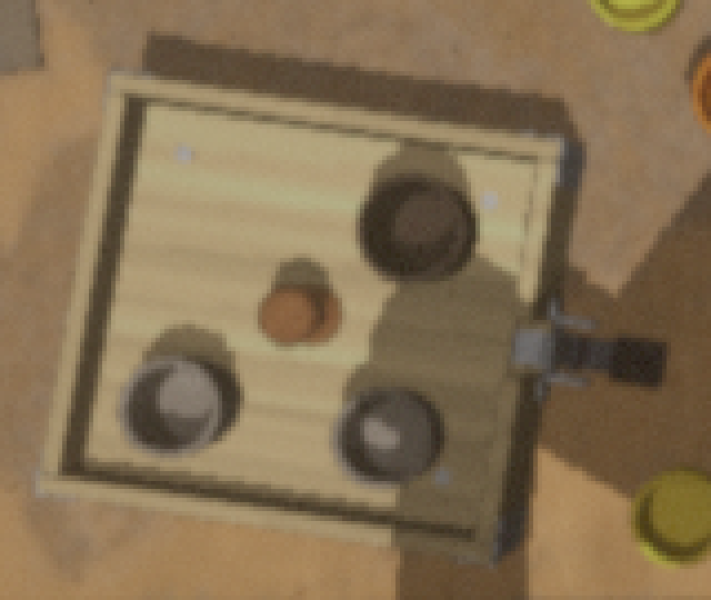

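All three pots stand upright in the crop: B at (172,405), A at (390,435), pot 3 at (415,227). The knob at (290,315) is clear. Carrying the bead to pot 3.

```bash

python3 -m inch '[{"dx":0.84,"dy":-0.12,"dz":0,"rx":0,"ry":0,"rz":0},{"dx":0.84,"dy":-0.12,"dz":0,"rx":0,"ry":0,"rz":0},{"dx":0.84,"dy":-0.12,"dz":0,"rx":0,"ry":0,"rz":0},{"dx":0.84,"dy":-0.12,"dz":0,"rx":0,"ry":0,"rz":0},{"dx":0.84,"dy":-0.12,"dz":0,"rx":0,"ry":0,"rz":0},{"dx":0.84,"dy":-0.12,"dz":0,"rx":0,"ry":0,"rz":0},{"dx":0.84,"dy":-0.12,"dz":0,"rx":0,"ry":0,"rz":0}]' | sed -n '2p'
python3 -m inch '[{"dx":0.84,"dy":-0.12,"dz":0,"rx":0,"ry":0,"rz":0},{"dx":0.84,"dy":-0.12,"dz":0,"rx":0,"ry":0,"rz":0},{"dx":0.84,"dy":-0.12,"dz":0,"rx":0,"ry":0,"rz":0},{"dx":0.84,"dy":-0.12,"dz":0,"rx":0,"ry":0,"rz":0},{"dx":0.84,"dy":-0.12,"dz":0,"rx":0,"ry":0,"rz":0},{"dx":0.84,"dy":-0.12,"dz":0,"rx":0,"ry":0,"rz":0},{"dx":0.84,"dy":-0.12,"dz":0,"rx":0,"ry":0,"rz":0}]' | sed -n '2p'
python3 -m inch '[{"dx":0.84,"dy":-0.12,"dz":0,"rx":0,"ry":0,"rz":0},{"dx":0.84,"dy":-0.12,"dz":0,"rx":0,"ry":0,"rz":0},{"dx":0.84,"dy":-0.12,"dz":0,"rx":0,"ry":0,"rz":0},{"dx":0.84,"dy":-0.12,"dz":0,"rx":0,"ry":0,"rz":0},{"dx":0.84,"dy":-0.12,"dz":0,"rx":0,"ry":0,"rz":0},{"dx":0.8,"dy":-0.12,"dz":0,"rx":0,"ry":0,"rz":0},{"dx":0,"dy":0,"dz":0,"rx":0,"ry":0,"rz":0},{"dx":0,"dy":0,"dz":0,"rx":0,"ry":0,"rz":0}]' | sed -n '2p;5,6p'
python3 - <<'E'
from h import *
mv([.569,.199,.16],-103.3)
E
```

```text
eef_pos: [0.543, -0.0713, 0.2269]
eef_pos: [0.5567, 0.0763, 0.2269]
eef_pos: [0.5683, 0.2016, 0.227]
finger_gap: 0.0294
grasp_force: 24.8
t 38.4 tcp [0.5683 0.2016 0.227 ] yaw -103.32 tilt [-0.003 -0.001 -1.   ] F [-0.5 -0.   0.4] gap 0.0294 grip 24.8
rz total /rows of 0.0796: -0.0
d(after turn) [-0.09  0.05  2.68]
```

```bash

python3 -m inch '[{"dx":-0.09,"dy":0.05,"dz":0.7,"rx":0,"ry":0,"rz":0},{"dx":0,"dy":0,"dz":0.7,"rx":0,"ry":0,"rz":0},{"dx":0,"dy":0,"dz":0.7,"rx":0,"ry":0,"rz":0},{"dx":0,"dy":0,"dz":0.6,"rx":0,"ry":0,"rz":0},{"dx":0,"dy":0,"dz":0.1,"rx":0,"ry":0,"rz":0},{"dx":0,"dy":0,"dz":0,"rx":0,"ry":0,"rz":0},{"dx":0,"dy":0,"dz":0,"rx":0,"ry":0,"rz":0},{"dx":0,"dy":0,"dz":0,"rx":0,"ry":0,"rz":0}]' | sed -n '2p;4p'
python3 -m inch '[{"dx":0,"dy":0,"dz":0,"rx":0,"ry":0,"rz":0},{"dx":0,"dy":0,"dz":0,"rx":0,"ry":0,"rz":0},{"dx":0,"dy":0,"dz":0,"rx":0,"ry":0,"rz":0},{"dx":0,"dy":0,"dz":0,"rx":0,"ry":0,"rz":0},{"dx":0,"dy":0,"dz":0,"rx":0,"ry":0,"rz":0}]' 0.6 | sed -n '2p;4,5p'
python3 -m inch '[{"dx":0,"dy":0,"dz":-0.8,"rx":0,"ry":0,"rz":0},{"dx":0,"dy":0,"dz":-0.8,"rx":0,"ry":0,"rz":0},{"dx":0,"dy":0,"dz":-0.8,"rx":0,"ry":0,"rz":0},{"dx":-0.4,"dy":0,"dz":-0.8,"rx":0,"ry":0,"rz":0},{"dx":-0.8,"dy":0,"dz":0,"rx":0,"ry":0,"rz":0},{"dx":-0.8,"dy":0,"dz":0,"rx":0,"ry":0,"rz":0},{"dx":-0.8,"dy":0,"dz":0,"rx":0,"ry":0,"rz":0},{"dx":-0.8,"dy":0,"dz":0,"rx":0,"ry":0,"rz":0}]' | sed -n '2p;4p'
python3 - <<'E'
from h import *
mv([.505,-.324,.2],-103.3)
E
```

```text
eef_pos: [0.5708, 0.1985, 0.1602]
ft_force: [-0.5, 0.1, -0.4]
eef_pos: [0.5702, 0.1988, 0.1595]
ft_force: [-0.1, -0.1, 0.2]
finger_gap: 0.0511
eef_pos: [0.5489, 0.1105, 0.2395]
ft_force: [0.5, 0.5, 0.6]
t 40.1 tcp [0.5489 0.1105 0.2395] yaw -103.39 tilt [ 0. -0. -1.] F [0.5 0.5 0.6] gap 0.0512 grip 0.0
rz total /rows of 0.0796: -0.001
d(after turn) [-17.32   2.29   1.58]
```

```bash

python3 -m inch '[{"dx":-0.86,"dy":0.115,"dz":0,"rx":0,"ry":0,"rz":0},{"dx":-0.86,"dy":0.115,"dz":0,"rx":0,"ry":0,"rz":0},{"dx":-0.86,"dy":0.115,"dz":0,"rx":0,"ry":0,"rz":0},{"dx":-0.86,"dy":0.115,"dz":0,"rx":0,"ry":0,"rz":0},{"dx":-0.86,"dy":0.115,"dz":0,"rx":0,"ry":0,"rz":0},{"dx":-0.86,"dy":0.115,"dz":0,"rx":0,"ry":0,"rz":0},{"dx":-0.86,"dy":0.115,"dz":0,"rx":0,"ry":0,"rz":0}]' | sed -n '2p'
python3 -m inch '[{"dx":-0.86,"dy":0.115,"dz":0,"rx":0,"ry":0,"rz":0},{"dx":-0.86,"dy":0.115,"dz":0,"rx":0,"ry":0,"rz":0},{"dx":-0.86,"dy":0.115,"dz":0,"rx":0,"ry":0,"rz":0},{"dx":-0.86,"dy":0.115,"dz":0,"rx":0,"ry":0,"rz":0},{"dx":-0.86,"dy":0.115,"dz":0,"rx":0,"ry":0,"rz":0},{"dx":-0.86,"dy":0.115,"dz":0,"rx":0,"ry":0,"rz":0},{"dx":0,"dy":0,"dz":0,"rx":0,"ry":0,"rz":0}]' | sed -n '2p'
python3 - <<'E'
from h import *
a=cap('top')
h=cv2.cvtColor(a['color'],cv2.COLOR_RGB2HSV)
m=((h[...,0]<11)&(h[...,1]>110)&(h[...,2]>60)).astype(np.uint8)
n,l,s,c=cv2.connectedComponentsWithStats(m)
for i in range(1,n):
    if s[i,4]>8 and 55<c[i][0]<400 and 140<c[i][1]<280: print(s[i,4],c[i].round(1),onz(a,*c[i],.128).round(4),onz(a,*c[i],.09).round(4))
mv([.505,-.324,.2],-103.3)
E
```

```text
eef_pos: [0.5336, -0.0408, 0.2394]
eef_pos: [0.5205, -0.1727, 0.2393]
317 [389.2 184. ] [ 0.6101 -0.4321  0.128 ] [ 0.6127 -0.4438  0.09  ]
70 [147.7 200.2] [0.5724 0.2042 0.128 ] [0.5738 0.2124 0.09  ]
t 41.3 tcp [ 0.5205 -0.171   0.2392] yaw -103.58 tilt [ 0. -0. -1.] F [-0.1 -0.5  0.5] gap 0.0511 grip 0.0
rz total /rows of 0.0796: -0.003
d(after turn) [-6.1   0.8   1.57]
```

```bash

python3 -m inch '[{"dx":-0.87,"dy":0.11,"dz":0,"rx":0,"ry":0,"rz":0},{"dx":-0.87,"dy":0.11,"dz":0,"rx":0,"ry":0,"rz":0},{"dx":-0.87,"dy":0.11,"dz":0,"rx":0,"ry":0,"rz":0},{"dx":-0.87,"dy":0.11,"dz":0,"rx":0,"ry":0,"rz":0},{"dx":-0.87,"dy":0.11,"dz":0,"rx":0,"ry":0,"rz":0},{"dx":-0.87,"dy":0.11,"dz":0,"rx":0,"ry":0,"rz":0},{"dx":-0.8,"dy":0.11,"dz":0.8,"rx":0,"ry":0,"rz":0},{"dx":0,"dy":0,"dz":0.8,"rx":0,"ry":0,"rz":0}]' | sed -n '2p'
python3 -m inch '[{"dx":0,"dy":0,"dz":0,"rx":0,"ry":0,"rz":0},{"dx":0,"dy":0,"dz":0,"rx":0,"ry":0,"rz":0}]' | sed -n '2p'
python3 - <<'E'
from h import *
mv([.5057,-.3237,.113],-103.3)
E
```

```text
eef_pos: [0.5055, -0.3236, 0.2]
eef_pos: [0.5039, -0.3187, 0.1984]
t 42.1 tcp [ 0.5039 -0.3187  0.1984] yaw -103.38 tilt [-0.002  0.002 -1.   ] F [-1.  -0.4  0.4] gap 0.0507 grip 0.0
rz total /rows of 0.0796: -0.001
d(after turn) [-0.18  0.12  3.42]
```

```bash

python3 -m inch '[{"dx":-0.16,"dy":0.1,"dz":0.7,"rx":0,"ry":0,"rz":0},{"dx":0,"dy":0,"dz":0.7,"rx":0,"ry":0,"rz":0},{"dx":0,"dy":0,"dz":0.7,"rx":0,"ry":0,"rz":0},{"dx":0,"dy":0,"dz":0.7,"rx":0,"ry":0,"rz":0},{"dx":0,"dy":0,"dz":0.6,"rx":0,"ry":0,"rz":0},{"dx":0,"dy":0,"dz":0,"rx":0,"ry":0,"rz":0},{"dx":0,"dy":0,"dz":0,"rx":0,"ry":0,"rz":0},{"dx":0,"dy":0,"dz":0,"rx":0,"ry":0,"rz":0}]' | sed -n '2p;4p'
python3 -m inch '[{"dx":0,"dy":0,"dz":0,"rx":0,"ry":0,"rz":0},{"dx":0,"dy":0,"dz":0,"rx":0,"ry":0,"rz":0},{"dx":0,"dy":0,"dz":0,"rx":0,"ry":0,"rz":0},{"dx":0,"dy":0,"dz":0,"rx":0,"ry":0,"rz":0},{"dx":0,"dy":0,"dz":0,"rx":0,"ry":0,"rz":0},{"dx":0,"dy":0,"dz":0,"rx":0,"ry":0,"rz":0}]' 0 25 | sed -n '2p;4,6p'
python3 -m inch '[{"dx":0,"dy":0,"dz":-0.06,"rx":0,"ry":0,"rz":0},{"dx":0.2,"dy":0,"dz":0,"rx":0,"ry":0,"rz":0},{"dx":0.2,"dy":0,"dz":0,"rx":0,"ry":0,"rz":0},{"dx":0,"dy":0,"dz":0,"rx":0,"ry":0,"rz":0},{"dx":0,"dy":0,"dz":0,"rx":0,"ry":0,"rz":0}]' | sed -n '2p;4,6p'
```

```text
eef_pos: [0.5071, -0.3247, 0.1161]
ft_force: [-0.2, -0.2, 0.8]
eef_pos: [0.5062, -0.325, 0.1151]
ft_force: [-0.7, 0.6, 5.7]
finger_gap: 0.0292
grasp_force: 25.1
eef_pos: [0.5083, -0.3143, 0.1155]
ft_force: [0.4, 0.6, 0.2]
finger_gap: 0.029
grasp_force: 24.8
```

```bash

python3 -m inch '[{"dx":0.35,"dy":0,"dz":0,"rx":0,"ry":0,"rz":0},{"dx":0.35,"dy":0,"dz":0,"rx":0,"ry":0,"rz":0},{"dx":0.35,"dy":0,"dz":0,"rx":0,"ry":0,"rz":0},{"dx":0.35,"dy":0,"dz":0,"rx":0,"ry":0,"rz":0},{"dx":0.35,"dy":0,"dz":0,"rx":0,"ry":0,"rz":0},{"dx":0.35,"dy":0,"dz":0,"rx":0,"ry":0,"rz":0},{"dx":0.35,"dy":0,"dz":0,"rx":0,"ry":0,"rz":0},{"dx":0.35,"dy":0,"dz":0,"rx":0,"ry":0,"rz":0}]' | sed -n '2p;4,6p'
python3 -m inch '[{"dx":0.3,"dy":0,"dz":0,"rx":0,"ry":0,"rz":0},{"dx":0.3,"dy":0,"dz":0,"rx":0,"ry":0,"rz":0},{"dx":0.3,"dy":0,"dz":-0.5,"rx":0,"ry":0,"rz":0},{"dx":0.3,"dy":0,"dz":-0.8,"rx":0,"ry":0,"rz":0},{"dx":0,"dy":0,"dz":-1,"rx":0,"ry":0,"rz":0},{"dx":0,"dy":0,"dz":-1,"rx":0,"ry":0,"rz":0},{"dx":0,"dy":0,"dz":-1,"rx":0,"ry":0,"rz":0},{"dx":0,"dy":0,"dz":-0.3,"rx":0,"ry":0,"rz":0}]' | sed -n '2p;4,6p'
python3 - <<'E'
from h import *
a=cap('top')
h=cv2.cvtColor(a['color'],cv2.COLOR_RGB2HSV)
g=cv2.resize(a['color'],None,fx=4,fy=4,interpolation=cv2.INTER_CUBIC)
p,z,rr=(.449,.217),.137,.0295
u,v=proj(a,[*p,z])[0];f=K(a)[0,0]/(1.338-z)*rr*4
w=g[int(4*v)-60:int(4*v)+60,int(4*u)-60:int(4*u)+60]
gr=cv2.GaussianBlur(cv2.cvtColor(w,cv2.COLOR_RGB2GRAY),(7,7),0)
c=cv2.HoughCircles(gr,cv2.HOUGH_GRADIENT,1,20,param1=40,param2=8,minRadius=int(f*.9),maxRadius=int(f*1.12))
for x,y,r in c[0][:2]: print(onz(a,(int(4*u)-60+x)/4,(int(4*v)-60+y)/4,z).round(4),r/f)
mv([.449,.218,.22],-103.3)
E
```

```text
eef_pos: [0.5248, -0.2458, 0.1158]
ft_force: [-0.0, -0.4, -0.3]
finger_gap: 0.0292
grasp_force: 24.7
eef_pos: [0.5333, -0.2182, 0.2348]
ft_force: [0.3, -0.3, -0.0]
finger_gap: 0.0291
grasp_force: 24.8
[0.4499 0.2132 0.137 ] 1.0413351261806951
t 45.1 tcp [ 0.5334 -0.2184  0.2346] yaw -103.41 tilt [ 0.006 -0.003 -1.   ] F [ 0.4 -0.1  0.8] gap 0.029 grip 24.8
rz total /rows of 0.0796: -0.001
d(after turn) [16.21 -7.3   0.59]
```

```bash

python3 -m inch '[{"dx":0.8,"dy":-0.365,"dz":0,"rx":0,"ry":0,"rz":0},{"dx":0.8,"dy":-0.365,"dz":0,"rx":0,"ry":0,"rz":0},{"dx":0.8,"dy":-0.365,"dz":0,"rx":0,"ry":0,"rz":0},{"dx":0.8,"dy":-0.365,"dz":0,"rx":0,"ry":0,"rz":0},{"dx":0.8,"dy":-0.365,"dz":0,"rx":0,"ry":0,"rz":0},{"dx":0.8,"dy":-0.365,"dz":0,"rx":0,"ry":0,"rz":0},{"dx":0.8,"dy":-0.365,"dz":0,"rx":0,"ry":0,"rz":0}]' | sed -n '2p'
python3 -m inch '[{"dx":0.8,"dy":-0.365,"dz":0,"rx":0,"ry":0,"rz":0},{"dx":0.8,"dy":-0.365,"dz":0,"rx":0,"ry":0,"rz":0},{"dx":0.8,"dy":-0.365,"dz":0,"rx":0,"ry":0,"rz":0},{"dx":0.8,"dy":-0.365,"dz":0,"rx":0,"ry":0,"rz":0},{"dx":0.8,"dy":-0.365,"dz":0,"rx":0,"ry":0,"rz":0},{"dx":0.8,"dy":-0.365,"dz":0,"rx":0,"ry":0,"rz":0},{"dx":0.8,"dy":-0.365,"dz":0,"rx":0,"ry":0,"rz":0}]' | sed -n '2p'
python3 -m inch '[{"dx":0.8,"dy":-0.365,"dz":0,"rx":0,"ry":0,"rz":0},{"dx":0.8,"dy":-0.365,"dz":0,"rx":0,"ry":0,"rz":0},{"dx":0.8,"dy":-0.365,"dz":0,"rx":0,"ry":0,"rz":0},{"dx":0.8,"dy":-0.365,"dz":0,"rx":0,"ry":0,"rz":0},{"dx":0.8,"dy":-0.365,"dz":0,"rx":0,"ry":0,"rz":0},{"dx":0.8,"dy":-0.365,"dz":0.5,"rx":0,"ry":0,"rz":0},{"dx":0,"dy":0,"dz":0.5,"rx":0,"ry":0,"rz":0},{"dx":0,"dy":0,"dz":0,"rx":0,"ry":0,"rz":0}]' | sed -n '2p;5,6p'
python3 - <<'E'
from h import *
mv([.449,.215,.15],-103.3)
E
```

```text
eef_pos: [0.5008, -0.0654, 0.2293]
eef_pos: [0.4711, 0.0854, 0.2293]
eef_pos: [0.4443, 0.2142, 0.2024]
finger_gap: 0.029
grasp_force: 24.8
t 47.0 tcp [0.4443 0.2142 0.2024] yaw -103.29 tilt [-0.005 -0.002 -1.   ] F [-0.8  0.5  0.3] gap 0.029 grip 24.8
rz total /rows of 0.0796: 0.0
d(after turn) [0.08 0.18 2.1 ]
```

```bash

python3 -m inch '[{"dx":0,"dy":0.1,"dz":0.7,"rx":0,"ry":0,"rz":0},{"dx":0,"dy":0,"dz":0.7,"rx":0,"ry":0,"rz":0},{"dx":0,"dy":0,"dz":0.7,"rx":0,"ry":0,"rz":0},{"dx":0,"dy":0,"dz":0.1,"rx":0,"ry":0,"rz":0},{"dx":0,"dy":0,"dz":0,"rx":0,"ry":0,"rz":0},{"dx":0,"dy":0,"dz":0,"rx":0,"ry":0,"rz":0},{"dx":0,"dy":0,"dz":0,"rx":0,"ry":0,"rz":0},{"dx":0,"dy":0,"dz":0,"rx":0,"ry":0,"rz":0}]' | sed -n '2p;4p'
```

```text
eef_pos: [0.4501, 0.2133, 0.1518]
ft_force: [-1.0, 0.1, 0.2]
```

```bash

python3 -m inch '[{"dx":0,"dy":0,"dz":0.15,"rx":0,"ry":0,"rz":0},{"dx":0,"dy":0,"dz":0,"rx":0,"ry":0,"rz":0},{"dx":0,"dy":0,"dz":0,"rx":0,"ry":0,"rz":0},{"dx":0,"dy":0,"dz":0,"rx":0,"ry":0,"rz":0}]' | sed -n '2p;4p'
python3 -m inch '[{"dx":0,"dy":0,"dz":0,"rx":0,"ry":0,"rz":0},{"dx":0,"dy":0,"dz":0,"rx":0,"ry":0,"rz":0},{"dx":0,"dy":0,"dz":0,"rx":0,"ry":0,"rz":0},{"dx":0,"dy":0,"dz":0,"rx":0,"ry":0,"rz":0},{"dx":0,"dy":0,"dz":0,"rx":0,"ry":0,"rz":0}]' 0.6 | sed -n '2p;4,5p'
python3 -m inch '[{"dx":0,"dy":0,"dz":-0.8,"rx":0,"ry":0,"rz":0},{"dx":0,"dy":0,"dz":-0.8,"rx":0,"ry":0,"rz":0},{"dx":0,"dy":0,"dz":-0.8,"rx":0,"ry":0,"rz":0},{"dx":-0.4,"dy":0,"dz":-0.8,"rx":0,"ry":0,"rz":0},{"dx":-0.8,"dy":0,"dz":-0.5,"rx":0,"ry":0,"rz":0},{"dx":-0.8,"dy":0,"dz":0,"rx":0,"ry":0,"rz":0},{"dx":-0.8,"dy":0,"dz":0,"rx":0,"ry":0,"rz":0},{"dx":-0.8,"dy":0,"dz":0,"rx":0,"ry":0,"rz":0}]' 0 | sed -n '2p;4p'
python3 -m inch '[{"dx":-0.8,"dy":0,"dz":0,"rx":0,"ry":0,"rz":0},{"dx":-0.8,"dy":0,"dz":0,"rx":0,"ry":0,"rz":0},{"dx":-0.8,"dy":0,"dz":0,"rx":0,"ry":0,"rz":0},{"dx":-0.8,"dy":0,"dz":0,"rx":0,"ry":0,"rz":0},{"dx":0,"dy":0,"dz":0,"rx":0,"ry":0,"rz":0}]' | sed -n '2p;4p'
python3 - <<'E'
from h import *
a=cap('top','k5')
print(onz(a,*proj(a,[.519,.272,.14])[0],.14))
cv2.imwrite('pics/k5c.png',cv2.resize(a['color'][150:285,55:215,::-1],(711,600),interpolation=3))
E
```

```text
eef_pos: [0.4492, 0.2132, 0.1471]
ft_force: [0.2, -0.3, -0.3]
eef_pos: [0.4492, 0.2132, 0.1471]
ft_force: [-0.5, -0.4, 0.2]
finger_gap: 0.0514
eef_pos: [0.4282, 0.1249, 0.2399]
ft_force: [-0.3, -0.8, -0.6]
eef_pos: [0.409, 0.0456, 0.2396]
ft_force: [0.7, 0.6, 0.2]
[0.519 0.272 0.14 ]
```

View pics/k5c.png

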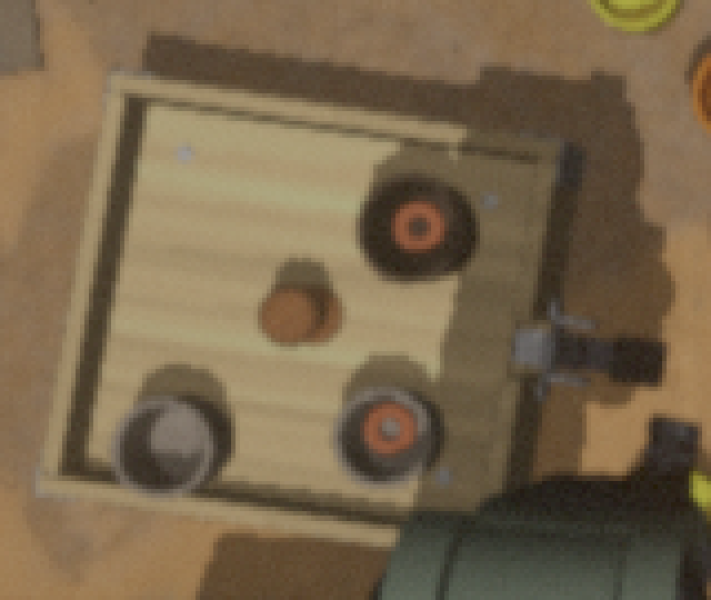

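Both beads lie flat in pots: pot 3 at crop (417,227) and pot A at (390,430). Pot B has been knocked toward the near wall, from (172,405) to (165,443). I'll measure it and the knob.

```bash
python3 - <<'E'
from h import *
a=cap('top')
th=np.radians(-9.3);R=np.array([[np.cos(th),-np.sin(th)],[np.sin(th),np.cos(th)]]);c=np.array([.519,.272])
for n,(x,y),z in[('B',(165,443),.135),('A',(390,435),.135),('P3',(417,227),.148),('knob',(290,314),.138)]:
    p=onz(a,55+x/4.444,150+y/4.444,z);print(n,p.round(4),'crate',(R.T@(p[:2]-c)).round(4))
mv([.518,.272,.24],-9.3);mv([.518,.272,.24],-103.3)
E
```

```text
B [0.4449 0.3455 0.135 ] crate [-0.085   0.0606]
A [0.4484 0.2146 0.135 ] crate [-0.0603 -0.0681]
P3 [0.5693 0.1968 0.148 ] crate [ 0.0618 -0.0661]
knob [0.5194 0.2727 0.138 ] crate [0.0002 0.0007]
t 49.5 tcp [0.4098 0.0475 0.2397] yaw -103.51 tilt [ 0.  0. -1.] F [0.2 0.5 0.3] gap -0.0001 grip 0.0
rz total /rows of 0.0796: -1.047
d(after turn) [-2.82  9.56 -0.01]
t 49.5 tcp [0.4098 0.0475 0.2397] yaw -103.51 tilt [ 0.  0. -1.] F [0.2 0.5 0.3] gap -0.0001 grip 0.0
rz total /rows of 0.0796: -0.002
d(after turn) [ 9.73  2.14 -0.01]
```

Pot B touches the near wall at carrier x = -0.085, which is within limits, so I'll leave it. Next: over the knob with shut fingers.

```bash

python3 -m inch '[{"dx":0.8,"dy":0.18,"dz":0,"rx":0,"ry":0,"rz":0},{"dx":0.8,"dy":0.18,"dz":0,"rx":0,"ry":0,"rz":0},{"dx":0.8,"dy":0.18,"dz":0,"rx":0,"ry":0,"rz":0},{"dx":0.8,"dy":0.18,"dz":0,"rx":0,"ry":0,"rz":0},{"dx":0.8,"dy":0.18,"dz":0,"rx":0,"ry":0,"rz":0},{"dx":0.8,"dy":0.18,"dz":0,"rx":0,"ry":0,"rz":0}]' 0 | sed -n '2p'
python3 -m inch '[{"dx":0.8,"dy":0.18,"dz":0,"rx":0,"ry":0,"rz":0},{"dx":0.8,"dy":0.18,"dz":0,"rx":0,"ry":0,"rz":0},{"dx":0.8,"dy":0.18,"dz":0,"rx":0,"ry":0,"rz":0},{"dx":0.8,"dy":0.18,"dz":0,"rx":0,"ry":0,"rz":0},{"dx":0.8,"dy":0.18,"dz":0,"rx":0,"ry":0,"rz":0},{"dx":0.9,"dy":0.18,"dz":0,"rx":0,"ry":0,"rz":0},{"dx":0,"dy":0,"dz":0,"rx":0,"ry":0,"rz":0},{"dx":0,"dy":0,"dz":0,"rx":0,"ry":0,"rz":0}]' | sed -n '2p'
python3 - <<'E'
from h import *
mv([.519,.272,.15],-103.3)
E
```

```text
eef_pos: [0.4642, 0.1604, 0.2394]
eef_pos: [0.5183, 0.273, 0.2388]
t 50.7 tcp [0.5183 0.273  0.2388] yaw -103.25 tilt [-0.001 -0.    -1.   ] F [-0.4 -0.5 -0.1] gap -0.0001 grip 0.0
rz total /rows of 0.0796: 0.001
d(after turn) [-0.03  0.04  3.55]
```

```bash

python3 -m inch '[{"dx":0,"dy":0,"dz":0.7,"rx":0,"ry":0,"rz":0},{"dx":0,"dy":0,"dz":0.7,"rx":0,"ry":0,"rz":0},{"dx":0,"dy":0,"dz":0.7,"rx":0,"ry":0,"rz":0},{"dx":0,"dy":0,"dz":0.7,"rx":0,"ry":0,"rz":0},{"dx":0,"dy":0,"dz":0.5,"rx":0,"ry":0,"rz":0},{"dx":0,"dy":0,"dz":0,"rx":0,"ry":0,"rz":0},{"dx":0,"dy":0,"dz":0,"rx":0,"ry":0,"rz":0},{"dx":0,"dy":0,"dz":0,"rx":0,"ry":0,"rz":0}]' | sed -n '2p;4p'
python3 -m inch '[{"dx":0,"dy":0,"dz":0.12,"rx":0,"ry":0,"rz":0},{"dx":0,"dy":0,"dz":0.12,"rx":0,"ry":0,"rz":0},{"dx":0,"dy":0,"dz":0.12,"rx":0,"ry":0,"rz":0},{"dx":0,"dy":0,"dz":0.12,"rx":0,"ry":0,"rz":0},{"dx":0,"dy":0,"dz":0.12,"rx":0,"ry":0,"rz":0},{"dx":0,"dy":0,"dz":0.12,"rx":0,"ry":0,"rz":0},{"dx":0,"dy":0,"dz":0.12,"rx":0,"ry":0,"rz":0},{"dx":0,"dy":0,"dz":0,"rx":0,"ry":0,"rz":0}]' | sed -n '2p;4p'
python3 -m inch '[{"dx":0,"dy":0,"dz":0.12,"rx":0,"ry":0,"rz":0},{"dx":0,"dy":0,"dz":0.12,"rx":0,"ry":0,"rz":0},{"dx":0,"dy":0,"dz":0.12,"rx":0,"ry":0,"rz":0},{"dx":0,"dy":0,"dz":0.12,"rx":0,"ry":0,"rz":0},{"dx":0,"dy":0,"dz":0,"rx":0,"ry":0,"rz":0}]' | sed -n '2p;4p'
```

```text
eef_pos: [0.5188, 0.2712, 0.158]
ft_force: [-0.0, 0.1, 0.5]
eef_pos: [0.5183, 0.2711, 0.1353]
ft_force: [-0.2, 0.6, 1.3]
eef_pos: [0.5186, 0.2712, 0.1235]
ft_force: [0.4, -0.5, 2.0]
```

```bash

python3 -m inch '[{"dx":0,"dy":0,"dz":0.12,"rx":0,"ry":0,"rz":0},{"dx":0,"dy":0,"dz":0.12,"rx":0,"ry":0,"rz":0},{"dx":0,"dy":0,"dz":0.12,"rx":0,"ry":0,"rz":0},{"dx":0,"dy":0,"dz":0.12,"rx":0,"ry":0,"rz":0},{"dx":0,"dy":0,"dz":0.12,"rx":0,"ry":0,"rz":0},{"dx":0,"dy":0,"dz":0.12,"rx":0,"ry":0,"rz":0},{"dx":0,"dy":0,"dz":0,"rx":0,"ry":0,"rz":0},{"dx":0,"dy":0,"dz":0,"rx":0,"ry":0,"rz":0}]' | sed -n '2p;4p'
python3 -m inch '[{"dx":0,"dy":0,"dz":0.1,"rx":0,"ry":0,"rz":0},{"dx":0,"dy":0,"dz":0.1,"rx":0,"ry":0,"rz":0},{"dx":0,"dy":0,"dz":0,"rx":0,"ry":0,"rz":0},{"dx":0,"dy":0,"dz":0,"rx":0,"ry":0,"rz":0}]' | sed -n '2p;4p'
```

```text
eef_pos: [0.5187, 0.2712, 0.106]
ft_force: [0.3, -0.2, 3.4]
eef_pos: [0.5187, 0.2713, 0.1012]
ft_force: [-0.9, -0.6, 5.6]
```

```bash

python3 -m inch '[{"dx":0,"dy":0,"dz":0.1,"rx":0,"ry":0,"rz":0},{"dx":0,"dy":0,"dz":0.1,"rx":0,"ry":0,"rz":0},{"dx":0,"dy":0,"dz":0,"rx":0,"ry":0,"rz":0},{"dx":0,"dy":0,"dz":0,"rx":0,"ry":0,"rz":0}]' | sed -n '2p;4p'
python3 -m inch '[{"dx":0,"dy":0,"dz":0.06,"rx":0,"ry":0,"rz":0},{"dx":0,"dy":0,"dz":0,"rx":0,"ry":0,"rz":0},{"dx":0,"dy":0,"dz":0,"rx":0,"ry":0,"rz":0}]' | sed -n '2p;4p'
```

```text
eef_pos: [0.5187, 0.2713, 0.0964]
ft_force: [-1.3, -0.8, 7.4]
eef_pos: [0.5188, 0.2713, 0.0956]
ft_force: [-3.2, -0.3, 11.5]
```

At the stop (0.0956 m, 11.5 N). Retreat slowly, then clear, and look.

```bash

python3 -m inch '[{"dx":0,"dy":0,"dz":-0.2,"rx":0,"ry":0,"rz":0},{"dx":0,"dy":0,"dz":-0.2,"rx":0,"ry":0,"rz":0},{"dx":0,"dy":0,"dz":-0.4,"rx":0,"ry":0,"rz":0},{"dx":0,"dy":0,"dz":-0.8,"rx":0,"ry":0,"rz":0},{"dx":0,"dy":0,"dz":-1,"rx":0,"ry":0,"rz":0},{"dx":0,"dy":0,"dz":-1,"rx":0,"ry":0,"rz":0},{"dx":0,"dy":0,"dz":-1,"rx":0,"ry":0,"rz":0},{"dx":0,"dy":0,"dz":-1,"rx":0,"ry":0,"rz":0}]' | sed -n '2p;4p'
python3 -m inch '[{"dx":-0.8,"dy":0,"dz":0,"rx":0,"ry":0,"rz":0},{"dx":-0.8,"dy":0,"dz":0,"rx":0,"ry":0,"rz":0},{"dx":-0.8,"dy":0,"dz":0,"rx":0,"ry":0,"rz":0},{"dx":-0.8,"dy":0,"dz":0,"rx":0,"ry":0,"rz":0},{"dx":-0.8,"dy":0,"dz":0,"rx":0,"ry":0,"rz":0},{"dx":-0.8,"dy":0,"dz":0,"rx":0,"ry":0,"rz":0},{"dx":-0.8,"dy":0,"dz":0,"rx":0,"ry":0,"rz":0},{"dx":-0.8,"dy":0,"dz":0,"rx":0,"ry":0,"rz":0}]' | sed -n '2p'
python3 -m inch '[{"dx":-0.8,"dy":0,"dz":0,"rx":0,"ry":0,"rz":0},{"dx":-0.8,"dy":0,"dz":0,"rx":0,"ry":0,"rz":0},{"dx":-0.8,"dy":0,"dz":0,"rx":0,"ry":0,"rz":0},{"dx":0,"dy":0,"dz":0,"rx":0,"ry":0,"rz":0},{"dx":0,"dy":0,"dz":0,"rx":0,"ry":0,"rz":0}]' | sed -n '2p'
python3 - <<'E'
from h import *
a=cap('top','z')
cv2.imwrite('pics/zc.png',cv2.resize(a['color'][150:285,55:215,::-1],(711,600),interpolation=3))
E
```

```text
eef_pos: [0.5182, 0.271, 0.2356]
ft_force: [0.6, 0.6, 0.1]
eef_pos: [0.4809, 0.1147, 0.2345]
eef_pos: [0.4673, 0.0566, 0.2346]
```

View pics/zc.png

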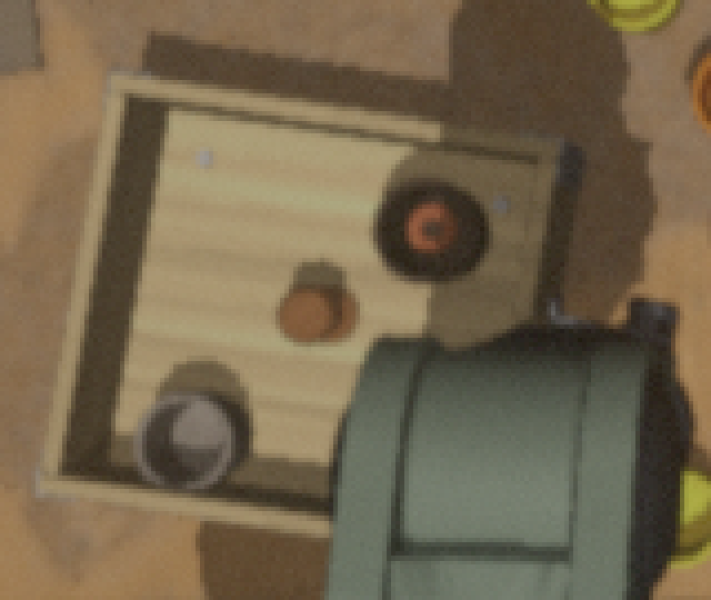

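The floor has latched: the knob at (303,313) and the stud at (205,158) match the first latched picture. Pots B and 3 are upright, and pot A is hidden behind the arm. I'll hand the job in.

```bash
python3 -c "
from h import *
print(robot.sign_off())"
```

```text
the job is handed in; nothing more can be done
None
```

The carrier is packed and handed in: all three pots are on the floor, both beads are nested (one in pot 3, one in a grey pot) and the floor is latched; the last picture didn't show that grey pot (hidden by the arm), and the judge's verdict wasn't shown.

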